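# Square a clock dial in the marking machine's tray

## Task

Pull the loading tray of the red marking machine out to its stop. Then take the red and yellow pusher and with its foot nudge the white dial gently, never with the fingers, until it lies flat in the tray touching both brass edges of the square corner. Finally stand the pusher upright on its cork rest and let go, with the tray still fully out and the other things on the bench left alone.

Things in the scene. Friction and masses are not known exactly. Their poses are not given: they have to be found in the camera images.
- tray (a joint): Opening of the loading tray in m: 0 shut, 0.18 fully out at its stop. It slides along the machine's -x axis (towards the robot) against about 3 N of friction and stays where it is left.
- tray_handle (a point): Centre of the tray's steel bar handle: a level bar, 100 mm long along y, about 10 mm thick, its centre line 35 mm in front of the tray's grey front panel. The panel is 12 mm thick with its top 14 mm above the handle centre. Axes are those of the machine: -x is the way the tray pulls out.
- corner (a point): Inner corner, at tray floor level, of the two brass edges, 10 mm high, that form the square corner on the blue tray floor; it moves with the tray. Front edge along y, just inside the panel; left edge along x. The floor runs 188 mm to -y, to a 10 mm high rim, and 222 mm to +x; with the tray fully out the first 172 mm are clear, beyond them the machine's roof is 49 mm above the floor.
- machine_front (a point): Middle of the front upper edge of the red machine, 74 mm above the bench. The machine is fixed, 230 mm wide (y) and reaches 260 mm back from here along its +x, with a flat roof at this height; a grey head 100 mm high stands on the rear 40 mm of the roof. The tray comes out of this front along -x.
- dial: White square clock dial with black hour marks, a loose plate 80 x 80 x 6 mm of about 0.15 kg, lying in the tray, turned a little (up to 15 degrees). Origin: centre of its underside. Its -x side belongs against the front edge and its +y side against the left edge: when home its centre is 40 mm in +x and 40 mm in -y from corner.
- dial_corner (a point): The dial's own -x, +y corner, on its underside: it belongs in corner.
- pusher: Hand pusher standing upright on the cork rest: round yellow foot 32 mm in diameter and 12 mm high, tapering above it to a square red stem 16 x 16 mm, total height 110 mm, about 0.1 kg. Origin: centre of the foot's underside; z points up the stem, x and y are square to the stem's faces.
- pusher_grip (a point): Point on the pusher's axis 85 mm above the foot's underside, 25 mm below the stem's top: the place to grip it.
- rest: Round cork rest, fixed on the bench, 90 mm in diameter, 4 mm thick. Origin: centre of its underside.
- tin: Steel tin with lid, 60 mm in diameter, 45 mm high; leave alone. Origin: centre of its underside.
- holder: Turquoise movement holder ring, 68 mm in diameter, 16 mm high; leave alone. Origin: centre of its underside.
- screwdriver: Blue screwdriver about 140 mm long lying along its x; leave alone.

How it is judged:
By the outcome, as a careful person would: the job done as asked, in the order asked, and still so for the second after the job is handed in, with the robot touching nothing.
It also fails if it takes over 72 s, if anything falls off the work surface, if the arm or the gripper's body presses on something with over 40 N, if the wrist force passes 120 N, or if a joint passes its speed limit or range.

## Robot

A 6-joint arm with a two-finger parallel gripper is mounted at the origin on the work surface. World frame = base frame: x ahead of the robot, y to its left, z up, the work surface at z = 0. Lengths are in m, angles in rad, forces in N, time in s.
With the tool pointing down it reaches from about 0.425 to 0.95 m from the base axis. Payload 3.5 kg.
Tool frame: the origin (TCP) lies at the very end of the fingers, on their centre line; the grasp point (between the pads) lies ctrl.grip_point_offset behind it (ctrl.grip_point_offset is the distance from the TCP to the grasp point, in m); z points along the fingers, y is the direction in which the jaws open and shut (so a half turn about z gives the same grasp; the last joint's range is limited). The gripper opens to 85 mm and grips with 20 to 120 N. Pads are 22 mm wide; open, the fingers measure 114 mm over their backs; the gripper's body (76 mm by 85 mm) begins 54 mm behind the grasp point. The pads swing forward as they close: fully open they stand 13 mm farther back than shut.
Start: joints at [-1.331, 0.286, 1.577, -0, 1.279, -0.15], TCP at [0.257, -0.624, 0.231] pointing down, gripper open.
Joint ranges: [-2.77, 2.77], [-0.9, 2.22], [0.21, 2.48], [-1.53, 4.67], [0.24, 2.81], [-2.84, 2.84]. Speed limits (rad/s): [2.79, 2.79, 3.14, 3.14, 3.14, 3.14].

## Interface

Orientations are given as a unit quaternion [x, y, z, w].
In Python, from plant import telemetry, imaging, ticket, finder, ctrl gives the robot as it stands. The module is installed in compiled form; this text tells all that it offers.
- The arm moves only by the shell command python3 -m crank 'ROWS' [FORCE]. ROWS is JSON, a list of rows, each a list of 7 numbers: the shift along the tool's x, y, z scaled (see below), then the turn, a rotation vector about the tool's x, y, z scaled (see below), then the opening, from 0 (shut) to 1 (fully open). A call has 1 to 12 rows; each row is the pose to reach, as a shift and turn from the pose commanded when the call began, along the tool's axes at that moment; what a row does not reach only later rows make up. The controller multiplies each number of a shift by 0.15 m and each number of a turn by 90 degrees. A row lasts 1/10 s, in which the tool goes at most 50 mm and 8.59 degrees, less where a joint would pass 70% of its speed; a pose out of reach is approached as far as the arm can. A call with a number of a shift or a turn outside -1 to 1 is refused whole. A call with a gripper value outside its range is refused whole. The fingers move at their own pace and stop on an object; FORCE is the grip in N (left out, the last holds). Time passes only in rows, so rows that repeat a pose let the fingers close. It gives the time, the measured TCP pose, the force and the opening at its end, in the units of the state.
- telemetry.get_state(): the state, without advancing time (a new reading comes with each control period).
- imaging.read_camera(name): name is "side" or "top"; returns a dict with "pixels" (480x640x3 uint8, red, green, blue), "vfov" (degrees; the focal length in pixels is half the picture's height over the tangent of half this angle, whatever the lens; pixels are square), "cx", "cy" (the principal point, pixels), "rvec" (rotation vector, rad) and "tvec" (3), from world to camera coordinates, as OpenCV has them. Camera axes: x right, y down, z forward; pixel columns grow to the right and rows downward; lengths in m; the calibration is good to about 2 mm. A picture is of the moment at which its call begins. There is no depth.
- ticket.sign_off(): hands the job in, once; it reports no verdict.
Trained networks look in a picture, given as the dict that the camera call returned (one of the last four; its "shot" number tells which), for a name from the list of things; names that differ only in an ending like _2 or _b are one class to them, and where a whole thing is asked for, a point or a joint stands for the part that bears it (a point fixed in the world has none). Each returns a list of dicts, best first, with "confidence" (0 to 1); they miss things now and then, are a little off and sometimes report something else, mostly with a low value. They report only what shows in the picture. A call takes as long as a camera call.
- finder.masks_of(label, picture): "pixels" (480x640 bool, what is visible of it) and "extent" ([left, top, right, bottom] in pixels, round what is visible of it).
- finder.pinpoint(label, picture): "location" ([row, column] in pixels: a listed point, or the origin of a listed thing).
The state is a dict: "time": time; "qpos": joint angles; "dq": joint speeds; "joint_efforts": joint torques, N m; "eef_pos": TCP position; "tcp_rot": TCP orientation; "contact_force": force on the tool from outside, world axes, zero at the start; "wrist_torque": the same for the moment, N m; "opening": opening from 0.0 (shut) to 1.0 (fully open).
Only numpy, scipy, OpenCV 4.12 (cv2) and the standard library are available. Lean on these libraries where they do the work, as an engineer would, in place of code of your own. Each camera call takes 0.05 s, during which the arm holds its last target.

## Working session

There is one attempt and no reset: what is moved stays moved. The work goes in short steps, Python scripts to look and compute and a shell command to move; the robot and the scene stay as the last step left them, time stands still between calls to the robot, and variables do not carry over. Pictures are saved under pics/ and viewed, and the job is handed in when it is done.

```bash
mkdir -p pics; cat > h.py <<'E'
import numpy as np, cv2
from scipy.spatial.transform import Rotation as R
from plant import telemetry, imaging, ticket, finder, ctrl
def shot(n,save=None):
    p=imaging.read_camera(n)
    if save: cv2.imwrite('pics/'+save+'.png',p['pixels'][:,:,::-1])
    return p
def K(p):
    f=240/np.tan(np.radians(p['vfov'])/2); return np.array([[f,0,p['cx']],[0,f,p['cy']],[0,0,1]])
def ray(p,rc):
    Rm=cv2.Rodrigues(np.array(p['rvec'],float))[0]; t=np.array(p['tvec'],float)
    d=Rm.T@np.linalg.inv(K(p))@np.array([rc[1],rc[0],1.]); return -Rm.T@t,d/np.linalg.norm(d)
def onz(p,rc,z):
    o,d=ray(p,rc); return o+d*(z-o[2])/d[2]
def proj(p,X):
    Rm=cv2.Rodrigues(np.array(p['rvec'],float))[0]
    c=K(p)@(Rm@np.array(X,float)+np.array(p['tvec'],float)); return c[1]/c[2],c[0]/c[2]
def tri(a,ra,b,rb):
    o1,d1=ray(a,ra);o2,d2=ray(b,rb)
    s=np.linalg.lstsq(np.stack([d1,-d2],1),o2-o1,rcond=None)[0]
    x,y=o1+d1*s[0],o2+d2*s[1]; return (x+y)/2,np.linalg.norm(x-y)
def st():
    s=telemetry.get_state(); print('t',s['time'],'p',np.round(s['eef_pos'],4),'q',np.round(s['tcp_rot'],4),'F',np.round(s['contact_force'],1),'op',round(s['opening'],3)); return s
E
python3 - <<'E'
from h import *
np.set_printoptions(suppress=True,precision=4)
s=st(); print(R.from_quat(s['tcp_rot']).as_matrix(), ctrl.grip_point_offset)
a=shot('top','top0');b=shot('side','side0')
for n in ['tray_handle','corner','machine_front','dial','dial_corner','pusher','pusher_grip','rest','tin','holder','screwdriver']:
    A=finder.pinpoint(n,a);B=finder.pinpoint(n,b)
    print(n,[(np.round(x['location']),round(x['confidence'],2)) for x in A[:2]],[(np.round(x['location']),round(x['confidence'],2)) for x in B[:2]])
    if A and B: print('   ',tri(a,A[0]['location'],b,B[0]['location']))
print(ray(a,(240,320)),ray(b,(240,320)))
E
```

```text
t 0.0 p [ 0.2564 -0.6237  0.2299] q [ 0.9811  0.1936 -0.0001 -0.0012] F [-1.1 -0.6 -0.2] op 0.996
[[ 0.925   0.3799 -0.0006]
 [ 0.3799 -0.925   0.0023]
 [ 0.0004 -0.0024 -1.    ]] 0.0187
tray_handle [(array([226., 293.]), 0.59)] [(array([250., 290.]), 0.74)]
    (array([0.6458, 0.0592, 0.0519]), np.float64(0.007918393971890151))
corner [(array([202., 252.]), 0.89)] [(array([268., 248.]), 0.75)]
    (array([0.6998, 0.1493, 0.0245]), np.float64(0.005635435709113509))
machine_front [(array([195., 293.]), 0.96)] [(array([232., 274.]), 0.67)]
    (array([0.7039, 0.0577, 0.0726]), np.float64(0.002485271305352562))
dial [(array([204., 250.]), 0.53)] []
dial_corner [] []
pusher [(array([319., 472.]), 0.56)] [(array([216., 441.]), 0.78)]
    (array([ 0.4644, -0.317 ,  0.0006]), np.float64(0.0069357780177054795))
pusher_grip [(array([317., 488.]), 0.95)] [(array([189., 451.]), 0.81)]
    (array([ 0.4678, -0.3195,  0.0963]), np.float64(0.0030999621834931963))
rest [(array([314., 469.]), 0.65)] [(array([215., 438.]), 0.58)]
    (array([ 0.4737, -0.3133,  0.0008]), np.float64(0.005118277297873039))
tin [(array([322., 164.]), 0.62)] [(array([402., 265.]), 0.68), (array([353., 186.]), 0.6)]
    (array([ 0.446 ,  0.3269, -0.001 ]), np.float64(0.008036855622862413))
holder [(array([253., 494.]), 0.85)] [(array([180., 412.]), 0.83)]
    (array([ 0.6015, -0.3674,  0.0105]), np.float64(0.0009393731076452332))
screwdriver [(array([222., 145.]), 0.89), (array([196., 294.]), 0.65)] [(array([350., 185.]), 0.95)]
    (array([0.6502, 0.3738, 0.0093]), np.float64(0.004378485534914549))
(array([ 0.4944, -0.0037,  0.9208]), array([ 0.1382,  0.006 , -0.9904])) (array([0.1635, 0.4559, 0.8518]), array([ 0.4414, -0.451 , -0.7757]))
```

View pics/top0.png

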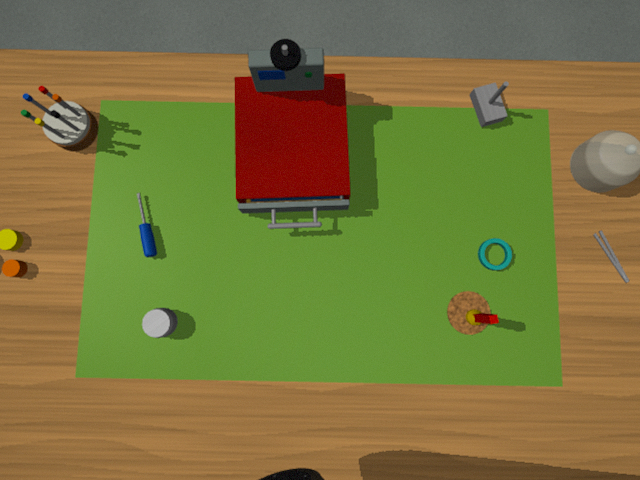

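View pics/side0.png

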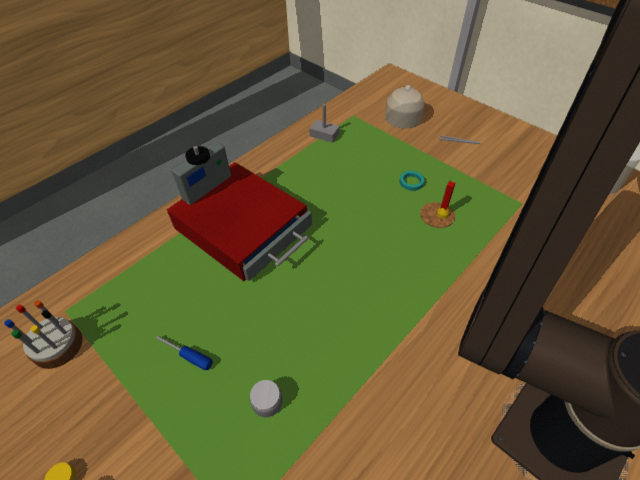

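The top picture shows the machine at about (236–349, 74–200) and the handle at (269–321, 225). The pusher is on the cork at (470, 313), the tin at (158, 323) and the screwdriver at (147, 235). Next I'll measure the machine's axes and the handle ends.

```bash
python3 - <<'E'
from h import *
a=shot('top');b=shot('side')
for p,n,x0,y0,x1,y1,k in [(a,'t',215,160,375,250,5),(b,'s',220,190,340,290,6.6)]:
    c=p['pixels'][y0:y1,x0:x1]; c=cv2.resize(c,None,fx=k,fy=k,interpolation=cv2.INTER_CUBIC); cv2.imwrite(f'pics/c_{n}.png',c[:,:,::-1])
c=a['pixels'][280:350,430:530]; cv2.imwrite('pics/c_p.png',cv2.resize(c,None,fx=6,fy=6,interpolation=cv2.INTER_CUBIC)[:,:,::-1])
E
```

```text
(no output)
```

View pics/c_t.png

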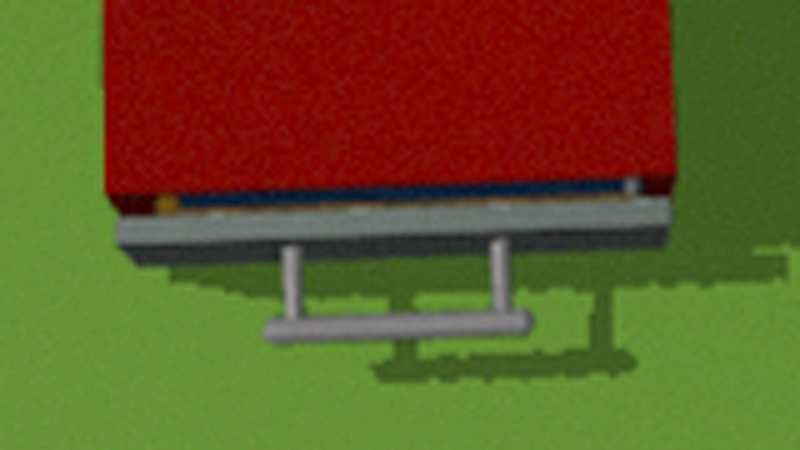

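View pics/c_s.png

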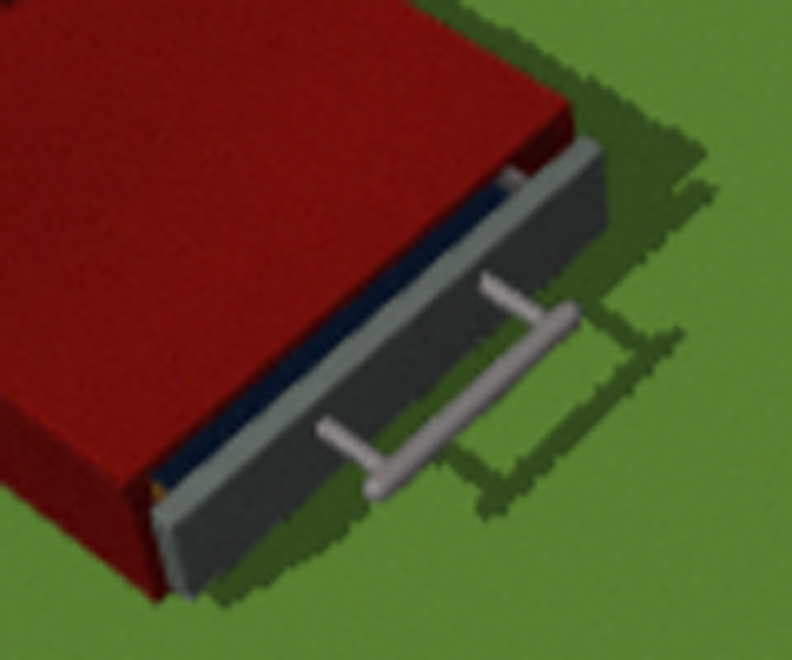

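View pics/c_p.png

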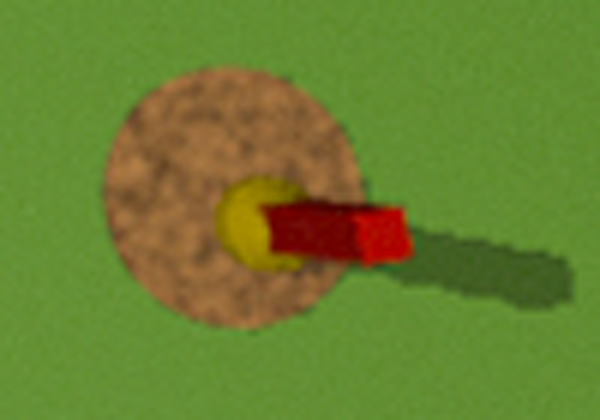

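The handle runs in the top picture from (269, 226) to (320.6, 224). The stem's top face is nearly square to the image axes. Converting these to positions.

```bash
python3 - <<'E'
from h import *
np.set_printoptions(suppress=True,precision=4)
a=shot('top');b=shot('side')
t=lambda x,y:(160+y/5,215+x/5)
s=lambda x,y:(190+y/6.6,220+x/6.6)
hl=tri(a,t(270,331),b,s(375,490));hr=tri(a,t(528,321),b,s(573,312))
rl=tri(a,t(107,200),b,s(122,487));rr=tri(a,t(675,177),b,s(570,103))
for n,v in zip('hl hr rl rr'.split(),(hl,hr,rl,rr)): print(n,v)
print(onz(a,t(107,200),.074),onz(a,t(675,177),.074),onz(b,s(122,487),.074),onz(b,s(570,103),.074))
for u in [(hl,hr),(rl,rr)]:
    d=u[0][0]-u[1][0]; print('len',np.linalg.norm(d),'yaw deg of machine',np.degrees(np.arctan2(-d[0],d[1])),'mid',(u[0][0]+u[1][0])/2)
# machine long edges yaw from roof in top pic
for e in [((74.5,235.5),(200,236.4)),((74.5,346),(195.4,350))]:
    p,q=[onz(a,x,.074) for x in e]; print(p,q,np.degrees(np.arctan2((p-q)[1],(p-q)[0])))
# pusher
pp=lambda x,y:(280+y/6,430+x/6)
for q in [(361,208),(407,207),(413,260),(362,266)]: print('stemtop',onz(a,pp(*q),.114))
# rest: outline
print('rest', onz(a,pp(234,198),.004), 'foot',onz(a,pp(265,223),.016))
A=finder.masks_of('pusher',b)[0];print(A['extent'])
c=b['pixels'][165:245,400:480]; cv2.imwrite('pics/c_ps.png',cv2.resize(c,None,fx=7,fy=7,interpolation=cv2.INTER_CUBIC)[:,:,::-1])
st()
E
```

```text
hl (array([0.6435, 0.107 , 0.0483]), np.float64(0.002617993008375127))
hr (array([0.6503, 0.0018, 0.0458]), np.float64(0.0026669582183432667))
rl (array([0.6932, 0.1726, 0.0699]), np.float64(0.005962944810355688))
rr (array([ 0.7059, -0.0558,  0.0721]), np.float64(0.00375979376764965))
[0.6898 0.1698 0.074 ] [ 0.7039 -0.0568  0.074 ] [0.6932 0.1756 0.074 ] [ 0.7063 -0.0536  0.074 ]
len 0.10539670755017984 yaw deg of machine 3.677820614976782 mid [0.6469 0.0544 0.0471]
len 0.2287735626310041 yaw deg of machine 3.193235673380083 mid [0.6995 0.0584 0.071 ]
[0.9561 0.184  0.074 ] [0.6898 0.1698 0.074 ] 3.0494912749480747
[ 0.9613 -0.0455  0.074 ] [ 0.7039 -0.0568  0.074 ] 2.497564098713503
stemtop [ 0.4745 -0.3149  0.114 ]
stemtop [ 0.4751 -0.3291  0.114 ]
stemtop [ 0.4591 -0.3304  0.114 ]
stemtop [ 0.457  -0.3147  0.114 ]
rest [ 0.4744 -0.3131  0.004 ] foot [ 0.4663 -0.3195  0.016 ]
[434.8, 182.9, 454.1, 215.9]
t 1.45 p [ 0.2565 -0.6243  0.2313] q [ 0.9811  0.1936 -0.     -0.    ] F [ 0.3 -0.5  0.4] op 1.002
```

View pics/c_ps.png

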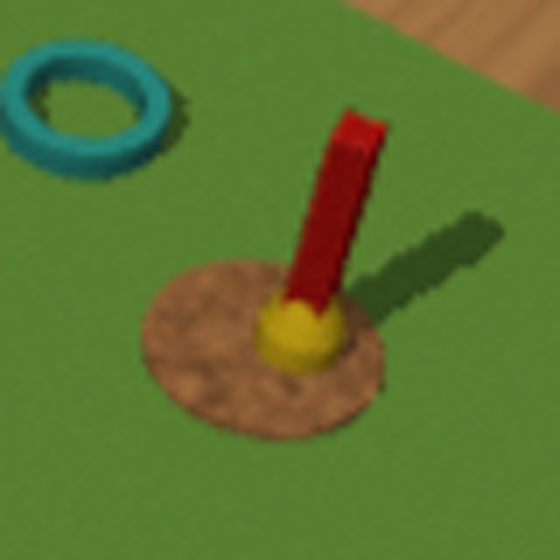

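```bash
cat >> h.py <<'E'
def plan(pos,ydeg=None):
    """target TCP pos; ydeg: world heading of tool y (tool down). prints units"""
    s=telemetry.get_state(); Rm=R.from_quat(s['tcp_rot'])
    d=Rm.inv().apply(np.array(pos)-s['eef_pos'])/0.15
    rv=np.zeros(3)
    if ydeg is not None:
        y=np.array([np.cos(np.radians(ydeg)),np.sin(np.radians(ydeg)),0]);z=np.array([0,0,-1.]);x=np.cross(y,z)
        T=R.from_matrix(np.stack([x,y,z],1)); rv=(Rm.inv()*T).as_rotvec()/(np.pi/2)
    print('shift',np.round(d,3),'turn',np.round(rv,4),'dist',np.linalg.norm(d)*.15)
E
python3 -c "
from h import *
plan([.612,.053,.2],3.0)"
python3 -m crank '[[1,-0.77,0,0,0,-0.786,0.3],[1,-0.77,0,0,0,-0.786,0.3],[1,-0.77,0,0,0,-0.786,0.3],[1,-0.77,0,0,0,-0.786,0.3],[1,-0.77,0,0,0,-0.786,0.3],[1,-0.77,0,0,0,-0.786,0.3],[1,-0.77,0,0,0,-0.786,0.3],[1,-0.77,0,0,0,-0.786,0.3],[1,-0.77,0,0,0,-0.786,0.3],[1,-0.77,0,0,0,-0.786,0.3]]' 
python3 -c "
from h import *
st();plan([.647,.055,.2],3.0)"
```

```text
shift [ 3.908 -3.277  0.209] turn [-0.      0.     -0.7852] dist 0.765602143267196
time: 2.45
eef_pos: [0.3514, -0.4605, 0.2314]
tcp_rot: [0.688, 0.726, -0.0, 0.0]
contact_force: [0.2, -0.0, -0.3]
opening: 0.3
t 2.45 p [ 0.3514 -0.4605  0.2314] q [ 6.879e-01  7.258e-01 -0.000e+00  1.000e-04] F [ 0.2 -0.  -0.3] op 0.3
shift [3.326 2.152 0.209] turn [0.     0.0001 0.0007] dist 0.5950415528193788
```

```bash

python3 -m crank '[[1,0.65,0,0,0,0,0.3],[1,0.65,0,0,0,0,0.3],[1,0.65,0,0,0,0,0.3],[1,0.65,0,0,0,0,0.3]]' >/dev/null
python3 -m crank '[[1,0.65,0,0,0,0,0.3],[1,0.65,0,0,0,0,0.3],[1,0.65,0,0,0,0,0.3],[1,0.65,0,0,0,0,0.3]]' >/dev/null
python3 -m crank '[[1,0.65,0,0,0,0,0.3],[1,0.65,0,0,0,0,0.3],[1,0.65,0,0,0,0,0.3],[1,0.65,0,0,0,0,0.3]]' 
python3 -c "
from h import *
st();plan([.647,.055,.09],3.0)"
```

```text
time: 3.65
eef_pos: [0.6205, 0.0077, 0.2315]
tcp_rot: [0.687, 0.726, 0.0, 0.0]
contact_force: [-0.8, -1.2, -0.3]
opening: 0.299
t 3.65 p [0.6205 0.0077 0.2315] q [6.874e-01 7.263e-01 5.000e-04 0.000e+00] F [-0.8 -1.2 -0.3] op 0.299
shift [0.304 0.193 0.943] turn [ 0.0005 -0.0004  0.0017] dist 0.15148559709365197
```

```bash

python3 -m crank '[[0.3,0.19,0,0,0,0,0.3],[0.3,0.19,0.3,0,0,0,0.3],[0.3,0.19,0.6,0,0,0,0.3],[0.3,0.19,0.94,0,0,0,0.3],[0.3,0.19,0.94,0,0,0,0.3]]' 
python3 - <<'E'
from h import *
s=st();a=shot('top');b=shot('side')
for p,n,x0,y0,x1,y1,k in [(a,'t2',215,160,375,260,5),(b,'s2',220,190,340,290,6)]:
    c=p['pixels'][y0:y1,x0:x1]; c=cv2.resize(c,None,fx=k,fy=k,interpolation=cv2.INTER_CUBIC); cv2.imwrite(f'pics/c_{n}.png',c[:,:,::-1])
E
```

```text
time: 4.15
eef_pos: [0.6391, 0.0516, 0.0814]
tcp_rot: [0.688, 0.726, -0.005, -0.007]
contact_force: [-1.3, 0.0, -1.0]
opening: 0.297
t 4.15 p [0.6391 0.0516 0.0814] q [ 0.6881  0.7256 -0.0054 -0.0066] F [-1.3  0.  -1. ] op 0.297
```

View pics/c_s2.png

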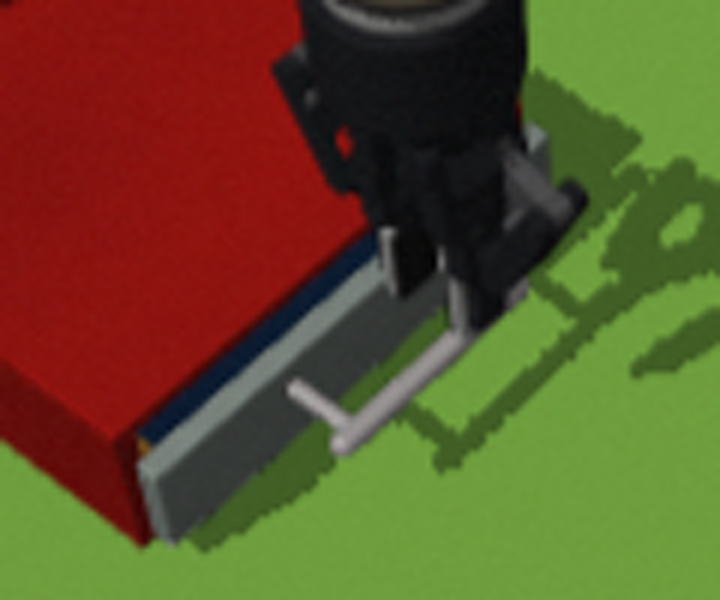

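View pics/c_t2.png

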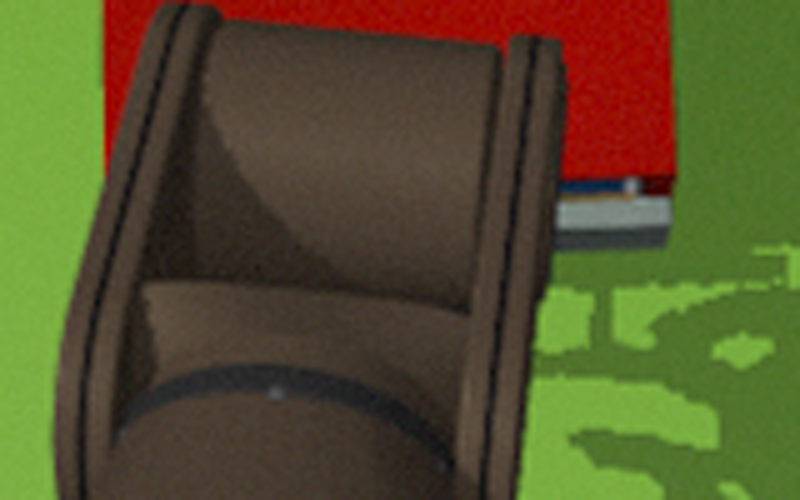

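The side view shows the open fingers above the bar, with the rear finger near the panel top at crop (405, 290). Checking the settled pose before I descend.

```bash
python3 - <<'E'
from h import *
s=st();plan([.6455,.0545,.030],3)
b=shot('side')
for o in(-.027,-.0125,.0125,.027):
    r,c=proj(b,s['eef_pos']+np.array([o,o*.05,0])); print(o,(c-220)*6,(r-190)*6)
E
```

```text
t 4.25 p [0.6449 0.051  0.0898] q [ 6.881e-01  7.256e-01 -7.000e-04 -9.000e-04] F [ 0.5 -0.2  0. ] op 0.298
shift [0.023 0.006 0.399] turn [-0.0015 -0.0002  0.0004] dist 0.05991904459478289
-0.027 492.44167472136155 327.22722937240565
-0.0125 463.79410405828105 308.0377265228251
0.0125 415.2253913115703 275.50409696607574
0.027 387.52243087546776 256.94733889110535
```

```bash

python3 -m crank '[[0.02,0.01,0.1,0,0,0,0.3],[0.02,0.01,0.2,0,0,0,0.3],[0.02,0.01,0.3,0,0,0,0.3],[0.02,0.01,0.36,0,0,0,0.3],[0.02,0.01,0.4,0,0,0,0.3],[0.02,0.01,0.4,0,0,0,0.3]]' 
python3 -m crank '[[0,0,0,0,0,0,0],[0,0,0,0,0,0,0],[0,0,0,0,0,0,0],[0,0,0,0,0,0,0],[0,0,0,0,0,0,0]]' 40
python3 - <<'E'
from h import *
s=st();a=shot('top');b=shot('side')
for p,n,x0,y0,x1,y1,k in [(b,'s3',220,190,340,290,6)]:
    c=p['pixels'][y0:y1,x0:x1]; c=cv2.resize(c,None,fx=k,fy=k,interpolation=cv2.INTER_CUBIC); cv2.imwrite(f'pics/c_{n}.png',c[:,:,::-1])
E
```

```text
time: 4.9
eef_pos: [0.6458, 0.0541, 0.0288]
tcp_rot: [0.688, 0.726, -0.001, -0.001]
contact_force: [-0.4, -0.6, 0.3]
opening: 0.3
time: 5.4
eef_pos: [0.6471, 0.054, 0.0306]
tcp_rot: [0.688, 0.726, 0.0, 0.0]
contact_force: [1.0, -0.7, -1.9]
opening: 0.113
t 5.4 p [0.6471 0.054  0.0306] q [6.879e-01 7.258e-01 4.000e-04 5.000e-04] F [ 1.  -0.7 -1.9] op 0.113
```

View pics/c_s3.png

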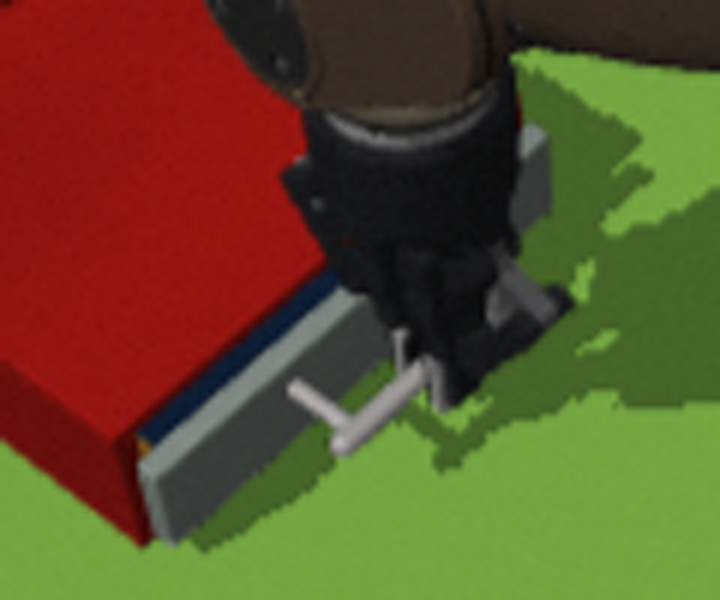

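The fingers hold the bar: the opening is 0.113, about 9.6 mm. Pulling now.

```bash

python3 -m crank '[[0,-0.08,0,0,0,0,0],[0,-0.18,0,0,0,0,0],[0,-0.28,0,0,0,0,0],[0,-0.38,0,0,0,0,0],[0,-0.48,0,0,0,0,0],[0,-0.58,0,0,0,0,0],[0,-0.68,0,0,0,0,0],[0,-0.78,0,0,0,0,0],[0,-0.88,0,0,0,0,0],[0,-0.96,0,0,0,0,0],[0,-1,0,0,0,0,0]]' 
python3 -m crank '[[0,-0.05,0,0,0,0,0],[0,-0.1,0,0,0,0,0],[0,-0.13,0,0,0,0,0],[0,-0.16,0,0,0,0,0],[0,-0.16,0,0,0,0,0]]' 
```

```text
time: 6.6
eef_pos: [0.4966, 0.0455, 0.0306]
tcp_rot: [0.688, 0.726, 0.0, 0.001]
contact_force: [2.8, -3.7, -5.3]
opening: 0.108
time: 7.1
eef_pos: [0.4734, 0.0442, 0.0306]
tcp_rot: [0.688, 0.726, 0.0, 0.001]
contact_force: [5.2, -3.7, -5.6]
opening: 0.11
```

```bash

python3 -m crank '[[0,-0.02,0,0,0,0,0],[0,-0.04,0,0,0,0,0],[0,-0.04,0,0,0,0,0]]' 
python3 -m crank '[[0,-0.01,0,0,0,0,0],[0,-0.02,0,0,0,0,0],[0,-0.02,0,0,0,0,0]]' 
python3 -m crank '[[0,-0.01,0,0,0,0,0],[0,-0.02,0,0,0,0,0],[0,-0.02,0,0,0,0,0]]' 
```

```text
time: 7.4
eef_pos: [0.4735, 0.0442, 0.0307]
tcp_rot: [0.689, 0.725, 0.007, 0.007]
contact_force: [23.7, -0.1, -25.3]
opening: 0.108
time: 7.7
eef_pos: [0.4736, 0.0442, 0.0308]
tcp_rot: [0.689, 0.725, 0.01, 0.01]
contact_force: [33.6, 2.0, -36.1]
opening: 0.11
time: 8.0
eef_pos: [0.4737, 0.0441, 0.0309]
tcp_rot: [0.689, 0.724, 0.013, 0.014]
contact_force: [44.1, 3.3, -46.0]
opening: 0.107
```

That's the stop: the force climbs and there's no more travel. I'll relieve the pull, release and rise.

```bash

python3 -m crank '[[0,0.03,0,0,0,0,0],[0,0.06,0,0,0,0,0],[0,0.075,0,0,0,0,0],[0,0.075,0,0,0,0,0]]' 
python3 -m crank '[[0,0,0,0,0,0,0.2],[0,0,0,0,0,0,0.3],[0,0,0,0,0,0,0.3],[0,0,-0.1,0,0,0,0.3],[0,0,-0.2,0,0,0,0.3],[0,0,-0.3,0,0,0,0.3],[0,0,-0.5,0,0,0,0.3],[0,0,-0.8,0,0,0,0.3],[0,0,-1,0,0,0,0.3],[0,0,-1,0,0,0,0.3]]' 
python3 -c "
from h import *
plan([.467,-.321,.2],90)
plan([.467,-.321,.2],0)"
```

```text
time: 8.4
eef_pos: [0.4735, 0.0442, 0.0306]
tcp_rot: [0.688, 0.726, 0.0, 0.001]
contact_force: [5.3, -3.1, -5.9]
opening: 0.11
time: 9.4
eef_pos: [0.4751, 0.0447, 0.1861]
tcp_rot: [0.688, 0.726, 0.003, 0.004]
contact_force: [0.5, 0.0, 0.0]
opening: 0.298
shift [-2.432 -0.185 -0.091] turn [ 0.0046  0.0056 -0.9657] dist 0.3660549461738222
shift [-2.432 -0.185 -0.091] turn [0.0065 0.0006 0.0343] dist 0.3660549461738222
```

```bash

python3 -m crank '[[-0.3,0,0,0,0,0.034,1],[-0.6,0,0,0,0,0.034,1],[-0.9,0,0,0,0,0.034,1],[-1,-0.08,0,0,0,0.034,1],[-1,-0.08,0,0,0,0.034,1]]' 
python3 -m crank '[[-0.3,0,0,0,0,0,1],[-0.6,0,0,0,0,0,1],[-0.9,0,0,0,0,0,1],[-1,-0.08,0,0,0,0,1],[-1,-0.08,0,0,0,0,1]]' 
python3 - <<'E'
from h import *
np.set_printoptions(suppress=True,precision=4)
plan([.467,-.321,.2],0)
a=shot('top');b=shot('side')
for p,n,x0,y0,x1,y1,k in [(a,'t4',215,160,375,320,3.75),(b,'s4',210,190,370,320,4.6)]:
    c=p['pixels'][y0:y1,x0:x1]; c=cv2.resize(c,None,fx=k,fy=k,interpolation=cv2.INTER_CUBIC); cv2.imwrite(f'pics/c_{n}.png',c[:,:,::-1])
for n in ['tray_handle','corner','machine_front','dial','dial_corner','pusher_grip']:
    A=finder.pinpoint(n,a);B=finder.pinpoint(n,b)
    print(n,[(np.round(x['location'],1),round(x['confidence'],2)) for x in A[:2]],[(np.round(x['location'],1),round(x['confidence'],2)) for x in B[:2]])
    if A and B: print('   ',tri(a,A[0]['location'],b,B[0]['location']))
    if A and n in('corner','dial','dial_corner'): print('  z25',onz(a,A[0]['location'],.025))
E
```

```text
time: 9.9
eef_pos: [0.4669, -0.1071, 0.1792]
tcp_rot: [0.708, 0.706, -0.0, -0.001]
contact_force: [-0.3, -0.0, -0.3]
opening: 1.004
time: 10.4
eef_pos: [0.4556, -0.2563, 0.1794]
tcp_rot: [0.708, 0.706, 0.0, -0.001]
contact_force: [0.4, -0.2, 0.3]
opening: 0.996
shift [-0.431  0.077 -0.138] turn [-0.001  -0.001  -0.0015] dist 0.06886652608462134
tray_handle [(array([310.3, 299. ]), 0.56)] [(array([291.6, 352. ]), 0.88)]
    (array([0.4742, 0.0412, 0.037 ]), np.float64(0.0007330104422009483))
corner [(array([283.8, 253.2]), 0.6)] [(array([309. , 304.5]), 0.83), (array([350.3, 185.5]), 0.37)]
    (array([0.5264, 0.138 , 0.0232]), np.float64(0.001579939784368107))
  z25 [0.5257 0.1372 0.025 ]
machine_front [(array([194.9, 293.3]), 0.85)] [(array([231. , 275.4]), 0.88)]
    (array([0.7015, 0.0562, 0.0763]), np.float64(0.001168614347802503))
dial [(array([248. , 289.5]), 0.81)] [(array([270.2, 303.3]), 0.82), (array([290.8, 349.3]), 0.66)]
    (array([0.6022, 0.0654, 0.0212]), np.float64(0.0010272002544605384))
  z25 [0.6013 0.0648 0.025 ]
dial_corner [(array([268.6, 275.2]), 0.58)] [(array([290.6, 306. ]), 0.84), (array([216.7, 439.1]), 0.23)]
    (array([0.5609, 0.0961, 0.0118]), np.float64(0.005270018169416462))
  z25 [0.5579 0.0931 0.025 ]
pusher_grip [(array([315.6, 487.1]), 0.53), (array([196.9, 290.5]), 0.24)] []
```

View pics/c_t4.png

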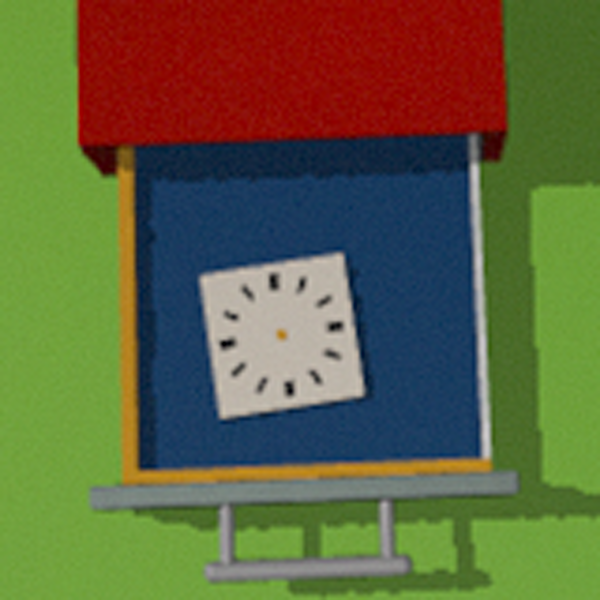

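View pics/c_s4.png

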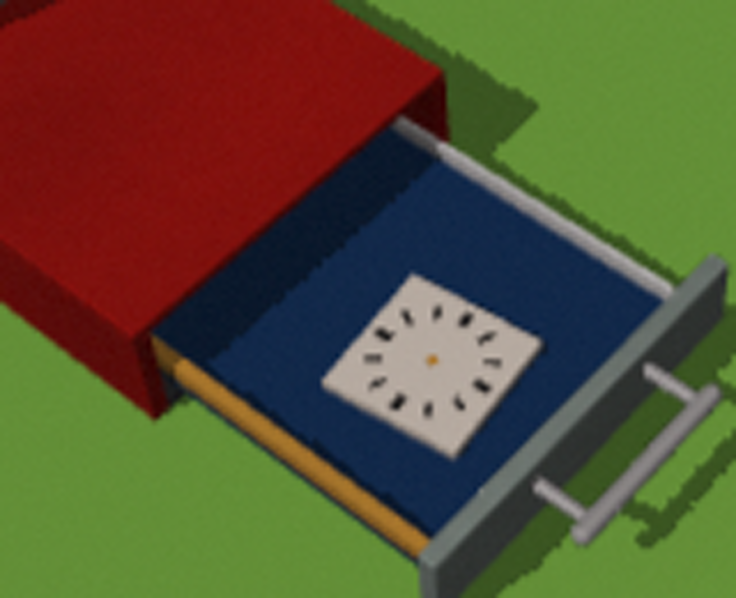

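The tray is fully out. In the top crop the dial's corners are at (200,274), (344,253), (366,396) and (221,418), and the brass corner is at about (137,468). I'll get metrics for those while moving over the pusher.

```bash

python3 -m crank '[[-0.2,0.08,0,0,0,0,0.6],[-0.35,0.08,0,0,0,0,0.6],[-0.43,0.08,0,0,0,0,0.6],[-0.43,0.08,0,0,0,0,0.6],[-0.43,0.08,0,0,0,0,0.6]]' 
cat >> h.py <<'E'
def line(p,q): return np.array(q)-np.array(p)
E
python3 - <<'E'
from h import *
np.set_printoptions(suppress=True,precision=4)
plan([.4665,-.321,.070],0)
a=shot('top','top5');b=shot('side','side5')
t=lambda x,y:(160+y/3.75,215+x/3.75)
s=lambda x,y:(190+y/4.6,210+x/4.6)
tc=[(200,274),(344,253),(366,396),(221,418)]
sc=[(323,382),(414,274),(542,344),(453,459)]
for q,r in zip(tc,[(414,274) ,(542,344)]+[]): pass
# order: rear-left, rear-right, front-right, front-left
sc=[(323,382),(414,274),(542,344),(453,459)]
for u,v in zip(tc,sc): print(tri(a,t(*u),b,s(*v)), onz(a,t(*u),.031),onz(b,s(*v),.031))
# brass inner edges, top z=.035 (top pic) 
for q in [(135,150),(137,468),(490,460)]: print('brass',onz(a,t(*q),.025),onz(a,t(*q),.035))
for q in [(208,572),(408,565)]: print('handle',onz(a,t(*q),.048))
E
```

```text
time: 11.6
eef_pos: [0.468, -0.3197, 0.18]
tcp_rot: [0.707, 0.707, 0.0, -0.001]
contact_force: [0.0, -0.1, 0.1]
opening: 0.6
shift [-0.009 -0.01   0.733] turn [-0.0004 -0.0007 -0.0002] dist 0.1100140440756664
(array([0.6321, 0.1102, 0.0277]), np.float64(0.0017157590959416976)) [0.6309 0.1092 0.031 ] [0.631 0.112 0.031]
(array([0.6458, 0.0308, 0.0287]), np.float64(0.0028033530120906178)) [0.6443 0.0298 0.031 ] [0.6458 0.0326 0.031 ]
(array([0.567 , 0.017 , 0.0261]), np.float64(0.0036369089965738602)) [0.5651 0.0158 0.031 ] [0.5661 0.0206 0.031 ]
(array([0.5533, 0.0966, 0.0241]), np.float64(0.0033094961649667736)) [0.5515 0.0948 0.031 ] [0.5514 0.1005 0.031 ]
brass [0.7017 0.1491 0.025 ] [0.6994 0.1474 0.035 ]
brass [0.5236 0.1406 0.025 ] [0.5232 0.139  0.035 ]
brass [ 0.5317 -0.053   0.025 ] [ 0.5313 -0.0524  0.035 ]
handle [0.4687 0.097  0.048 ]
handle [ 0.4744 -0.0089  0.048 ]
```

View pics/side5.png

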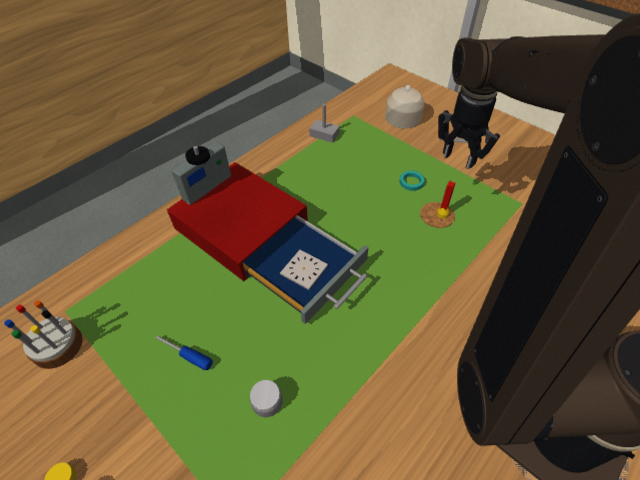

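The side view shows the gripper above and right of the pusher at (465, 150), with the tray out and the dial at (303, 269). Descending to grasp.

```bash

python3 -m crank '[[-0.01,-0.01,0.15,0,0,0,0.6],[-0.01,-0.01,0.3,0,0,0,0.6],[-0.01,-0.01,0.45,0,0,0,0.6],[-0.01,-0.01,0.58,0,0,0,0.6],[-0.01,-0.01,0.68,0,0,0,0.6],[-0.01,-0.01,0.73,0,0,0,0.6],[-0.01,-0.01,0.73,0,0,0,0.6]]' 
python3 - <<'E'
from h import *
s=st();a=shot('top');b=shot('side')
for p,n,x0,y0,x1,y1,k in [(b,'s6',390,110,510,240,4.6),(a,'t6',420,250,560,370,4.6)]:
    c=p['pixels'][y0:y1,x0:x1]; c=cv2.resize(c,None,fx=k,fy=k,interpolation=cv2.INTER_CUBIC); cv2.imwrite(f'pics/c_{n}.png',c[:,:,::-1])
E
```

```text
time: 12.4
eef_pos: [0.4664, -0.3209, 0.0698]
tcp_rot: [0.707, 0.707, 0.0, -0.001]
contact_force: [-0.4, 0.4, 0.4]
opening: 0.6
t 12.4 p [ 0.4664 -0.3209  0.0698] q [ 0.7069  0.7073  0.     -0.0011] F [-0.4  0.4  0.4] op 0.6
```

View pics/c_s6.png

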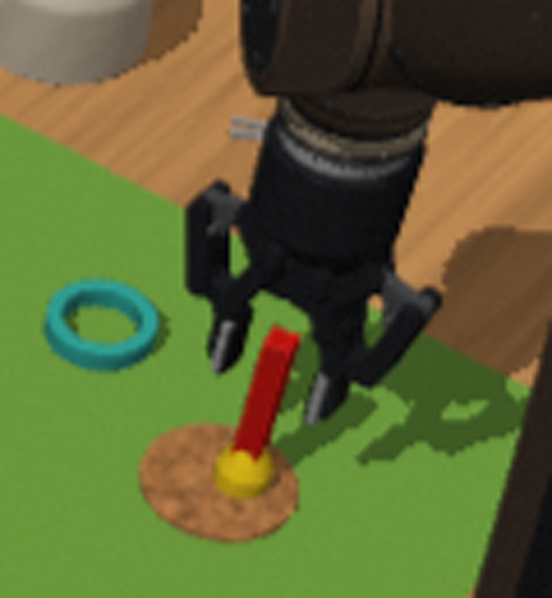

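View pics/c_t6.png

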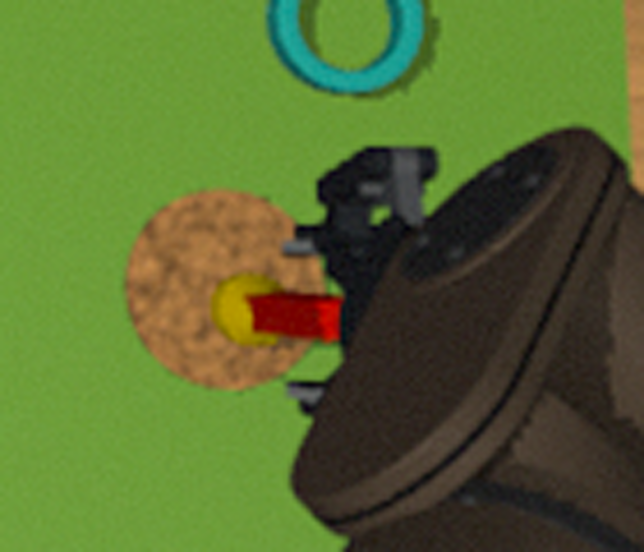

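The fingers straddle the stem and are centred in both views. Gripping.

```bash

python3 -m crank '[[0,0,0,0,0,0,0.4],[0,0,0,0,0,0,0.25],[0,0,0,0,0,0,0],[0,0,0,0,0,0,0],[0,0,0,0,0,0,0],[0,0,0,0,0,0,0]]' 50
python3 -m crank '[[0,0,-0.05,0,0,0,0],[0,0,-0.15,0,0,0,0],[0,0,-0.3,0,0,0,0],[0,0,-0.5,0,0,0,0],[0,0,-0.7,0,0,0,0],[0,0,-0.8,0,0,0,0],[0,0,-0.8,0,0,0,0]]' 
python3 - <<'E'
from h import *
s=st();a=shot('top');b=shot('side')
for p,n,x0,y0,x1,y1,k in [(b,'s7',390,90,510,220,4.6)]:
    c=p['pixels'][y0:y1,x0:x1]; c=cv2.resize(c,None,fx=k,fy=k,interpolation=cv2.INTER_CUBIC); cv2.imwrite(f'pics/c_{n}.png',c[:,:,::-1])
E
```

```text
time: 13.1
eef_pos: [0.4675, -0.3224, 0.0719]
tcp_rot: [0.707, 0.707, 0.0, 0.001]
contact_force: [0.6, -0.1, 5.7]
opening: 0.194
time: 13.8
eef_pos: [0.4679, -0.3228, 0.194]
tcp_rot: [0.707, 0.707, 0.0, 0.003]
contact_force: [0.1, -0.3, -1.0]
opening: 0.192
t 13.8 p [ 0.4679 -0.3228  0.194 ] q [0.707  0.7072 0.     0.0029] F [ 0.1 -0.3 -1. ] op 0.192
```

View pics/c_s7.png

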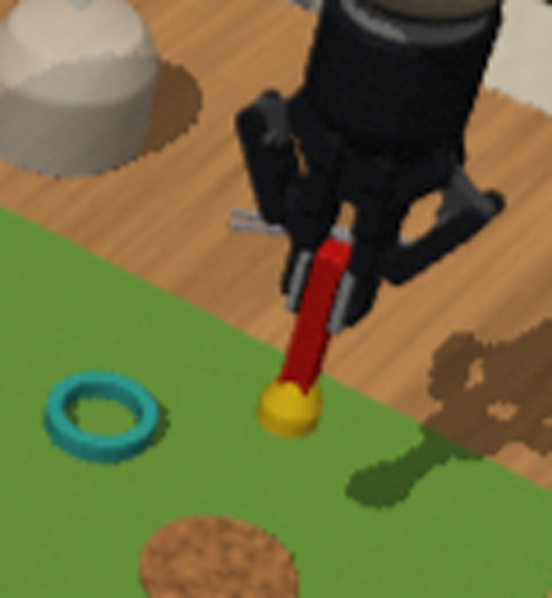

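```bash

python3 - <<'E'
from h import *
np.set_printoptions(suppress=True,precision=4)
s=st();a=shot('top');b=shot('side')
for n in ['pusher','pusher_grip']:
    A=finder.pinpoint(n,a);B=finder.pinpoint(n,b)
    print(n,[(x['location'],x['confidence']) for x in A[:1]],[(x['location'],x['confidence']) for x in B[:1]])
    if A and B: print(tri(a,A[0]['location'],b,B[0]['location']))
# expected in side crop for foot bottom centre and foot bottom z variants
for dz in (.062,.068,.074):
    r,c=proj(b,s['eef_pos']-[0,0,dz]); print(dz,(c-390)*4.6,(r-90)*4.6, proj(a,s['eef_pos']-[0,0,dz]))
r,c=proj(b,s['eef_pos']+[0,0,.042]); print('top',(c-390)*4.6,(r-90)*4.6)
for p,n,x0,y0,x1,y1,k in [(b,'s8',430,140,490,200,10),(a,'t8',440,270,540,370,6)]:
    c=p['pixels'][y0:y1,x0:x1]; c=cv2.resize(c,None,fx=k,fy=k,interpolation=cv2.INTER_CUBIC); cv2.imwrite(f'pics/c_{n}.png',c[:,:,::-1])
E
```

```text
t 13.9 p [ 0.4663 -0.3213  0.1899] q [ 0.707   0.7072 -0.     -0.0007] F [-1.1  0.4 -2. ] op 0.194
pusher [([322.4, 494.6], 0.61)] [([182.9, 450.8], 0.7)]
(array([ 0.4645, -0.317 ,  0.1207]), np.float64(0.009050703561260804))
pusher_grip [([322.5, 515.0], 0.94)] [([266.8, 302.7], 0.61)]
(array([ 0.485 , -0.0353,  0.3194]), np.float64(0.4290250678045093))
0.062 293.03061997363255 410.7336611529252 (np.float64(319.5462971179962), np.float64(496.78091694154256))
0.068 290.50925809061545 419.1304850751878 (np.float64(319.402612336271), np.float64(495.45927759455014))
0.074 288.01001102807874 427.45366060334305 (np.float64(319.26107692306465), np.float64(494.1574085389666))
top 340.57354645182687 252.40272695606092
```

View pics/c_s8.png

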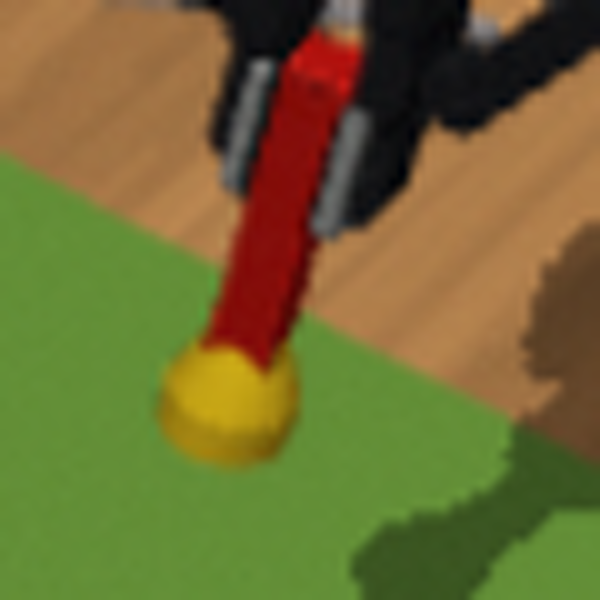

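View pics/c_t8.png

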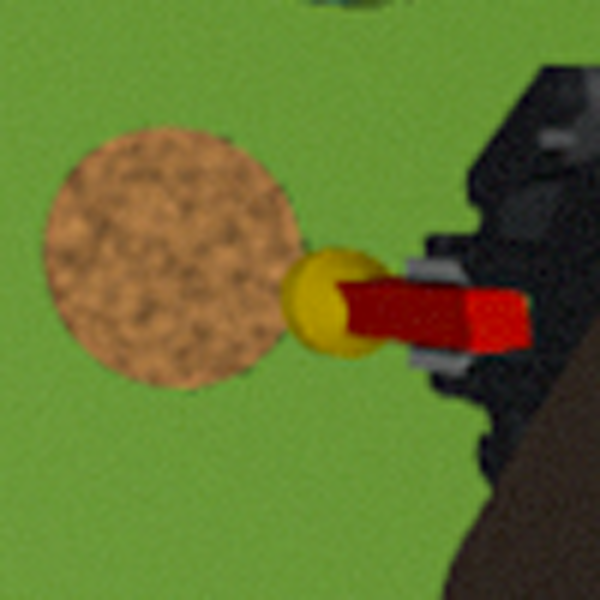

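The pusher is held upright, with the foot's underside about 69 mm below the TCP. Carrying it over behind the dial.

```bash

python3 -c "
from h import *
plan([.674,.056,.19],2.8)"
python3 -m crank '[[0.3,0.15,0,0,0,-0.031,0],[0.6,0.3,0,0,0,-0.031,0],[0.8,0.45,0,0,0,-0.031,0],[1,0.55,0,0,0,-0.031,0],[1,0.55,0,0,0,-0.031,0]]' >/dev/null
python3 -m crank '[[0.3,0.15,0,0,0,0,0],[0.6,0.3,0,0,0,0,0],[0.8,0.45,0,0,0,0,0],[1,0.55,0,0,0,0,0],[1,0.55,0,0,0,0,0]]' 
python3 -c "
from h import *
plan([.674,.056,.19],2.8)"

```

```text
shift [ 2.515e+00  1.385e+00 -2.000e-03] turn [-0.0011 -0.0012 -0.031 ] dist 0.43066893005179036
time: 15.2
eef_pos: [0.6252, -0.015, 0.1902]
tcp_rot: [0.688, 0.726, 0.0, -0.001]
contact_force: [0.1, -1.3, -1.5]
opening: 0.186
shift [0.455 0.35  0.002] turn [-0.0002 -0.0007  0.0025] dist 0.08616442848269247
```

```bash

python3 -m crank '[[0.2,0.15,0,0,0,0,0],[0.4,0.3,0,0,0,0,0],[0.455,0.35,0,0,0,0,0],[0.455,0.35,0.1,0,0,0,0],[0.455,0.35,0.2,0,0,0,0],[0.455,0.35,0.3,0,0,0,0],[0.455,0.35,0.4,0,0,0,0],[0.455,0.35,0.4,0,0,0,0]]' 
python3 - <<'E'
from h import *
np.set_printoptions(suppress=True,precision=4)
s=st();plan([.674,.056,.097],2.8)
a=shot('top');b=shot('side')
for p,n,x0,y0,x1,y1,k in [(b,'s9',240,190,370,320,4.6),(a,'t9',215,160,375,320,3.75)]:
    c=p['pixels'][y0:y1,x0:x1]; c=cv2.resize(c,None,fx=k,fy=k,interpolation=cv2.INTER_CUBIC); cv2.imwrite(f'pics/c_{n}.png',c[:,:,::-1])
E
```

```text
time: 16.0
eef_pos: [0.6707, 0.0521, 0.1263]
tcp_rot: [0.69, 0.724, -0.002, -0.003]
contact_force: [-0.5, 0.2, -1.6]
opening: 0.189
t 16.0 p [0.6707 0.0521 0.1263] q [ 0.69    0.7238 -0.0024 -0.0029] F [-0.5  0.2 -1.6] op 0.189
shift [0.025 0.025 0.195] turn [-0.0048 -0.0005 -0.0007] dist 0.02970455696874668
```

View pics/c_s9.png

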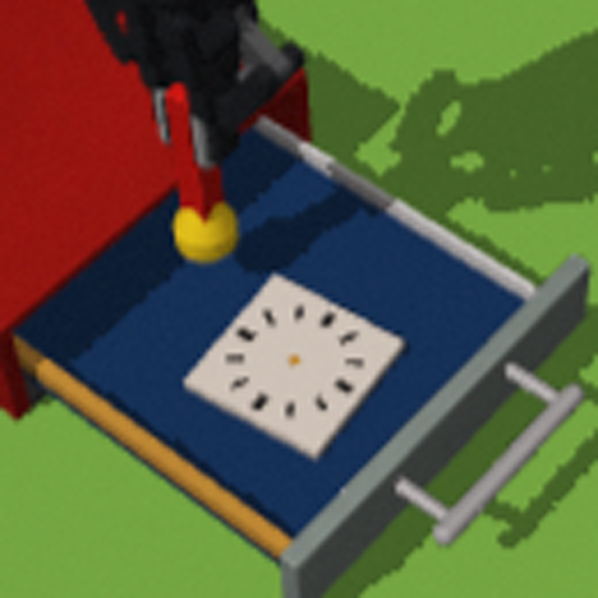

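View pics/c_t9.png

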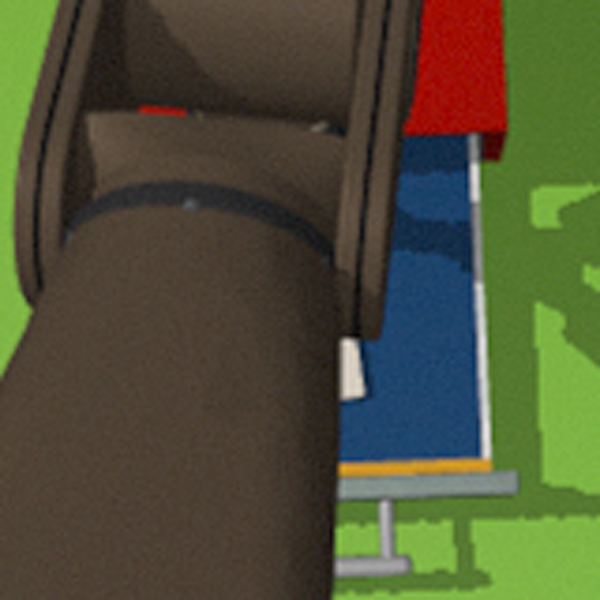

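The side view shows the foot behind the dial at crop (205, 235), between the dial and the roof. Lowering until the foot lightly touches the floor.

```bash

python3 -m crank '[[0.02,0.02,0.06,0,0,0,0],[0.02,0.02,0.12,0,0,0,0],[0.02,0.02,0.16,0,0,0,0],[0.02,0.02,0.18,0,0,0,0],[0.02,0.02,0.18,0,0,0,0],[0.02,0.02,0.18,0,0,0,0]]' 
python3 -m crank '[[0,0,0,0,0,0,0],[0,0,0,0,0,0,0]]' |grep -A2 -E 'pos|force'
python3 -m crank '[[0,0,0.007,0,0,0,0],[0,0,0.007,0,0,0,0]]' |grep -E 'pos|force'
python3 -m crank '[[0,0,0.007,0,0,0,0],[0,0,0.007,0,0,0,0]]' |grep -E 'pos|force'
```

```text
time: 16.7
eef_pos: [0.6764, 0.056, 0.104]
tcp_rot: [0.69, 0.724, 0.0, 0.0]
contact_force: [-0.1, -0.5, -1.6]
opening: 0.187
eef_pos: [0.6766, 0.056, 0.1043]
tcp_rot: [0.69, 0.724, 0.0, 0.0]
contact_force: [0.1, 0.1, -1.5]
opening: 0.185
eef_pos: [0.6763, 0.056, 0.1028]
contact_force: [-0.1, -0.4, -1.3]
eef_pos: [0.6762, 0.056, 0.1015]
contact_force: [-0.5, 0.5, -0.8]
```

```bash

python3 -m crank '[[0,0,0.007,0,0,0,0],[0,0,0.007,0,0,0,0]]' |grep -E 'pos|force'

```

```text
eef_pos: [0.6762, 0.056, 0.1004]
contact_force: [-0.9, 0.3, -0.3]
```

```bash

python3 -m crank '[[0,0,0.01,0,0,0,0],[0,0,0.01,0,0,0,0]]' |grep -E 'pos|force'
python3 -m crank '[[0,0,0.01,0,0,0,0],[0,0,0.01,0,0,0,0]]' |grep -E 'pos|force'
python3 -m crank '[[0,0,0.01,0,0,0,0],[0,0,0.01,0,0,0,0]]' |grep -E 'pos|force'

```

```text
eef_pos: [0.6761, 0.056, 0.0989]
contact_force: [0.3, -0.5, -0.8]
eef_pos: [0.6761, 0.0561, 0.0974]
contact_force: [0.4, 0.1, -1.3]
eef_pos: [0.6761, 0.056, 0.0959]
contact_force: [0.1, -0.5, -1.5]
```

```bash

python3 -m crank '[[0,0,0.007,0,0,0,0],[0,0,0.007,0,0,0,0]]' |grep -E 'pos|force'
python3 -m crank '[[0,0,0.007,0,0,0,0],[0,0,0.007,0,0,0,0]]' |grep -E 'pos|force'
python3 -m crank '[[0,0,0.007,0,0,0,0],[0,0,0.007,0,0,0,0]]' |grep -E 'pos|force'

```

```text
eef_pos: [0.6762, 0.056, 0.095]
contact_force: [-0.7, -0.4, -1.5]
eef_pos: [0.6762, 0.056, 0.0939]
contact_force: [0.3, -0.1, -1.5]
eef_pos: [0.6764, 0.056, 0.0931]
contact_force: [0.3, 0.5, -1.2]
```

```bash

python3 -m crank '[[0,0,0.007,0,0,0,0],[0,0,0.007,0,0,0,0]]' |grep -E 'pos|force'
python3 -m crank '[[0,0,0.005,0,0,0,0],[0,0,0.005,0,0,0,0]]' |grep -E 'pos|force'
python3 - <<'E'
from h import *
b=shot('side')
for p,n,x0,y0,x1,y1,k in [(b,'s10',260,210,330,290,7)]:
    c=p['pixels'][y0:y1,x0:x1]; c=cv2.resize(c,None,fx=k,fy=k,interpolation=cv2.INTER_CUBIC); cv2.imwrite(f'pics/c_{n}.png',c[:,:,::-1])
E
```

```text
eef_pos: [0.6766, 0.056, 0.093]
contact_force: [-1.3, -0.5, 3.3]
eef_pos: [0.6768, 0.0561, 0.093]
contact_force: [-2.7, -1.3, 6.2]
```

View pics/c_s10.png

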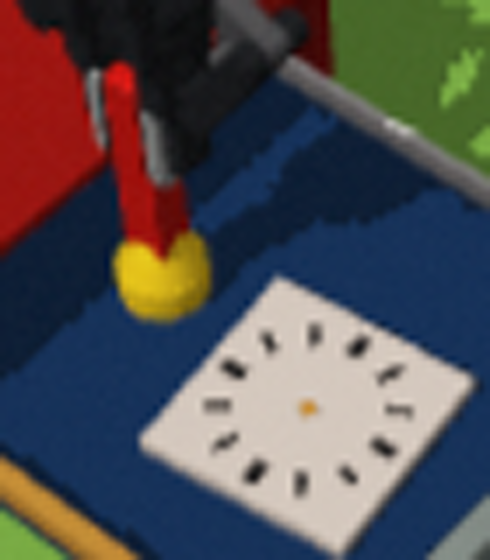

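The foot touches at TCP z = 0.093. I'll raise it 1.5 mm and push towards -x in the machine frame.

```bash

python3 -m crank '[[0,0,-0.021,0,0,0,0],[0,0,-0.021,0,0,0,0],[0,-0.03,-0.021,0,0,0,0],[0,-0.06,-0.021,0,0,0,0],[0,-0.09,-0.021,0,0,0,0],[0,-0.12,-0.021,0,0,0,0],[0,-0.15,-0.021,0,0,0,0],[0,-0.18,-0.021,0,0,0,0],[0,-0.2,-0.021,0,0,0,0],[0,-0.2,-0.021,0,0,0,0]]' 
python3 - <<'E'
from h import *
b=shot('side')
for p,n,x0,y0,x1,y1,k in [(b,'s11',240,210,350,310,6)]:
    c=p['pixels'][y0:y1,x0:x1]; c=cv2.resize(c,None,fx=k,fy=k,interpolation=cv2.INTER_CUBIC); cv2.imwrite(f'pics/c_{n}.png',c[:,:,::-1])
E
```

```text
time: 20.15
eef_pos: [0.6459, 0.0546, 0.0944]
tcp_rot: [0.69, 0.724, -0.0, -0.0]
contact_force: [0.5, -0.0, -1.0]
opening: 0.189
```

View pics/c_s11.png

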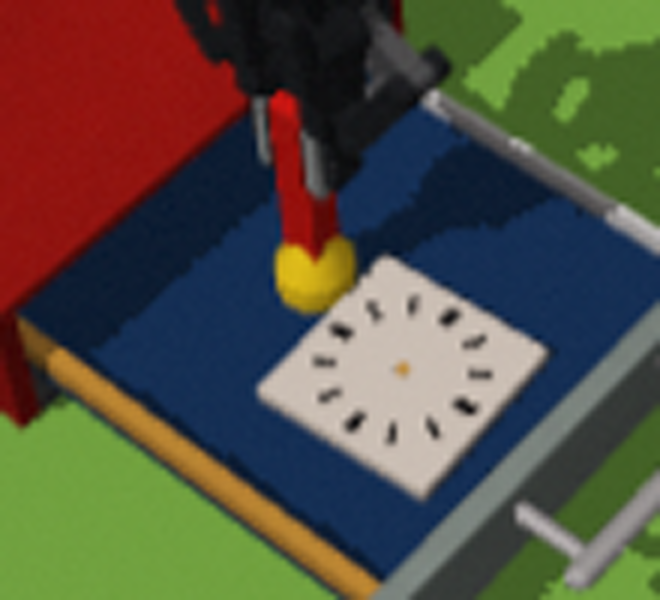

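The dial is moving, with its rear edge against the foot. Continuing gently until the force rises.

```bash

python3 -m crank '[[0,-0.025,0,0,0,0,0],[0,-0.05,0,0,0,0,0],[0,-0.075,0,0,0,0,0],[0,-0.1,0,0,0,0,0],[0,-0.1,0,0,0,0,0]]' | grep -E 'pos|force'
python3 -m crank '[[0,-0.01,0,0,0,0,0],[0,-0.02,0,0,0,0,0],[0,-0.02,0,0,0,0,0]]' | grep -E 'pos|force'
python3 -m crank '[[0,-0.01,0,0,0,0,0],[0,-0.015,0,0,0,0,0],[0,-0.015,0,0,0,0,0]]' | grep -E 'pos|force'
python3 - <<'E'
from h import *
b=shot('side')
for p,n,x0,y0,x1,y1,k in [(b,'s12',240,210,350,310,6)]:
    c=p['pixels'][y0:y1,x0:x1]; c=cv2.resize(c,None,fx=k,fy=k,interpolation=cv2.INTER_CUBIC); cv2.imwrite(f'pics/c_{n}.png',c[:,:,::-1])
E
```

```text
eef_pos: [0.6307, 0.0539, 0.0943]
contact_force: [0.1, 0.3, -1.0]
eef_pos: [0.6281, 0.0537, 0.0943]
contact_force: [0.4, -0.3, -1.0]
eef_pos: [0.626, 0.0536, 0.0943]
contact_force: [0.8, -0.3, -1.2]
```

View pics/c_s12.png

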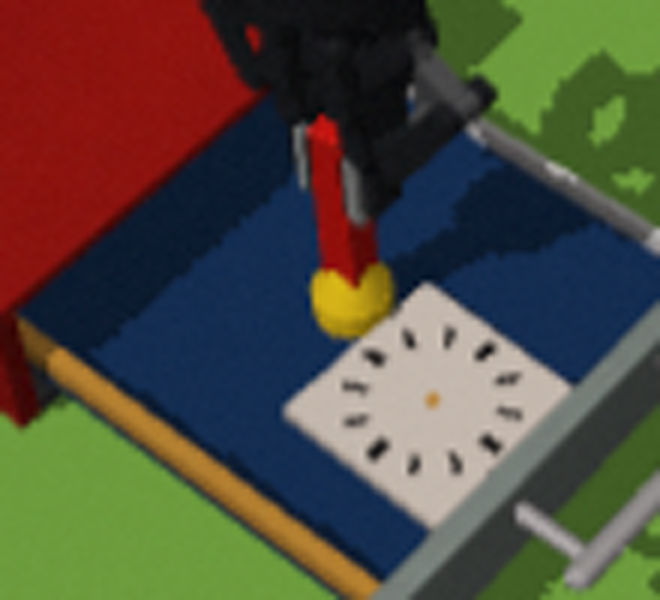

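The dial now looks almost square to the panel. Continuing in small steps.

```bash

python3 -m crank '[[0,-0.01,0,0,0,0,0],[0,-0.015,0,0,0,0,0],[0,-0.015,0,0,0,0,0]]' | grep -E 'pos|force'
python3 -m crank '[[0,-0.01,0,0,0,0,0],[0,-0.015,0,0,0,0,0],[0,-0.015,0,0,0,0,0]]' | grep -E 'pos|force'
python3 -m crank '[[0,-0.005,0,0,0,0,0],[0,-0.01,0,0,0,0,0],[0,-0.01,0,0,0,0,0]]' | grep -E 'pos|force'
```

```text
eef_pos: [0.6244, 0.0536, 0.0947]
contact_force: [1.7, -0.5, -1.2]
eef_pos: [0.623, 0.0536, 0.0952]
contact_force: [5.1, 1.9, -2.1]
eef_pos: [0.6226, 0.0535, 0.0958]
contact_force: [6.6, 1.6, -1.6]
```

```bash

python3 - <<'E'
from h import *
b=shot('side');a=shot('top')
for p,n,x0,y0,x1,y1,k in [(b,'s13',240,210,350,310,6),(a,'t13',215,160,375,320,3.75)]:
    c=p['pixels'][y0:y1,x0:x1]; c=cv2.resize(c,None,fx=k,fy=k,interpolation=cv2.INTER_CUBIC); cv2.imwrite(f'pics/c_{n}.png',c[:,:,::-1])
E
```

```text
(no output)
```

View pics/c_s13.png

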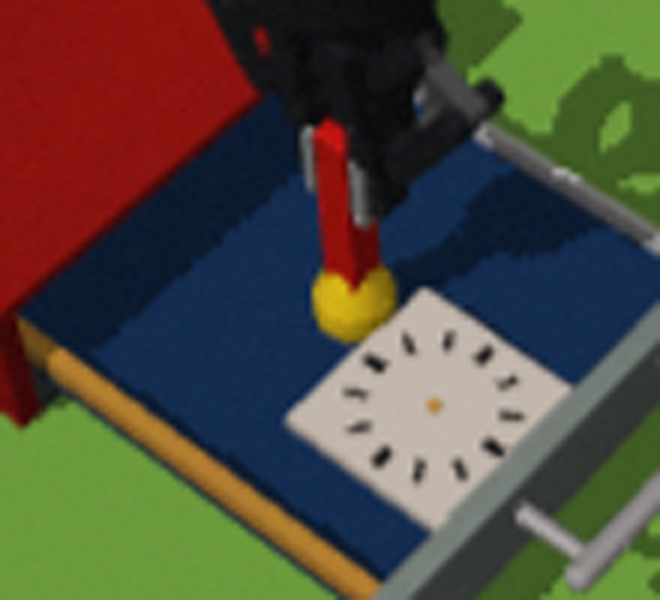

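The dial's rear edge runs (287,418)–(427,288), parallel to the panel, so its front side is on the brass edge. I'll back off, lift and locate the dial again.

```bash

python3 -m crank '[[0,0.03,0,0,0,0,0],[0,0.08,0,0,0,0,0],[0,0.1,-0.1,0,0,0,0],[0,0.1,-0.25,0,0,0,0],[0,0.1,-0.3,0,0,0,0],[-0.2,0.1,-0.3,0,0,0,0],[-0.4,0.1,-0.3,0,0,0,0],[-0.6,0.1,-0.3,0,0,0,0],[-0.8,0.1,-0.3,0,0,0,0],[-1,0.1,-0.3,0,0,0,0],[-1,0.1,-0.3,0,0,0,0]]' 
python3 - <<'E'
from h import *
st()
b=shot('side');a=shot('top')
for p,n,x0,y0,x1,y1,k in [(b,'s14',240,190,370,310,6),(a,'t14',235,180,365,320,5)]:
    c=p['pixels'][y0:y1,x0:x1]; c=cv2.resize(c,None,fx=k,fy=k,interpolation=cv2.INTER_CUBIC); cv2.imwrite(f'pics/c_{n}.png',c[:,:,::-1])
E
```

```text
time: 23.45
eef_pos: [0.6423, -0.0995, 0.1397]
tcp_rot: [0.691, 0.723, -0.001, 0.0]
contact_force: [0.2, 0.7, -1.0]
opening: 0.18
t 23.45 p [ 0.6423 -0.0995  0.1397] q [ 6.910e-01  7.229e-01 -6.000e-04  3.000e-04] F [ 0.2  0.7 -1. ] op 0.18
```

View pics/c_t14.png

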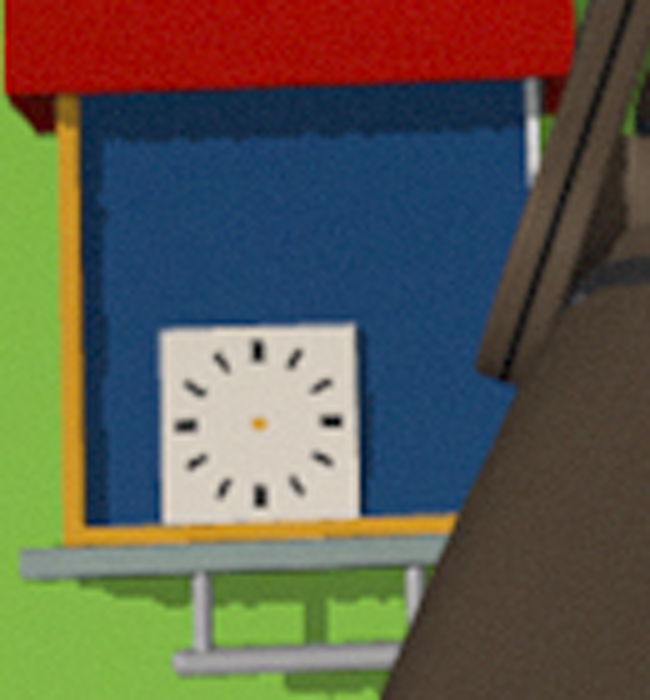

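View pics/c_s14.png

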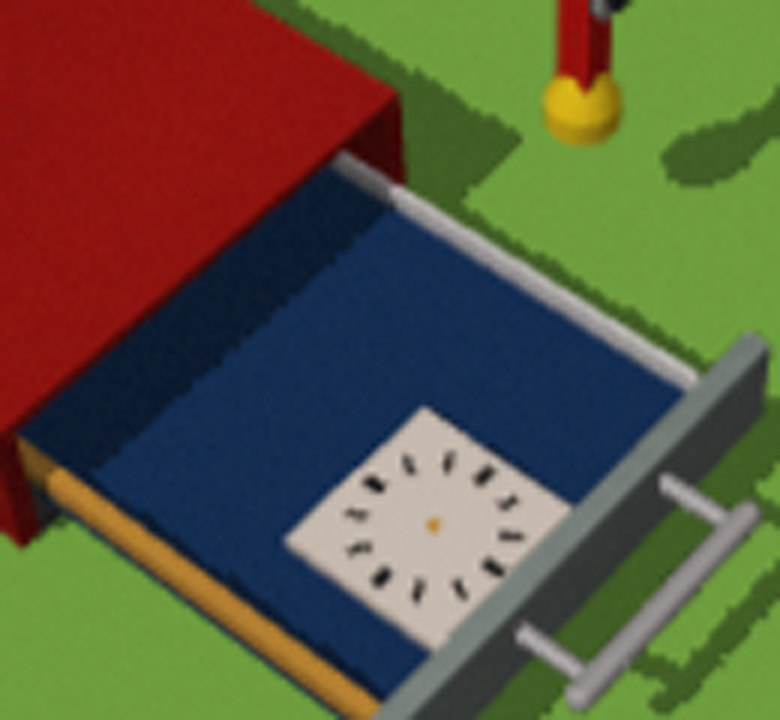

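The top view shows the dial squared against the front brass edge. Its corners are at crop (160,328), (356,323), (360,517) and (163,522), and it sits about 78 px right of the left brass edge.

```bash

cat >> h.py <<'E'
E
python3 - <<'E'
from h import *
np.set_printoptions(suppress=True,precision=4)
a=shot('top')
t=lambda x,y:(180+y/5,235+x/5)
W={n:onz(a,t(*q),z)[:2] for n,q,z in [('rl',(160,328),.031),('rr',(356,323),.031),('fr',(360,517),.031),('fl',(163,522),.031),('C',(85,524),.025),('Lrear',(82,97),.025),('Fright',(455,515),.035)]}
th=np.radians(2.8);ex=np.array([np.cos(th),np.sin(th)]);ey=np.array([-ex[1],ex[0]])
for k,v in W.items(): print(k,v,(v-W['C'])@ex,(v-W['C'])@ey)
c=sum(W[k] for k in('rl','rr','fr','fl'))/4; print('centre',c)
# start foot: 10 mm clear of right side
f=c-ey*(.040+.016+.012)-ex*.002
print('foot',f); plan([f[0]+.001,f[1]-.0015,.140],2.8)
E
```

```text
rl [0.6047 0.111 ] 0.07958216326727936 -0.032521793900618136
rr [0.6084 0.03  ] 0.07933090950415642 -0.11357615727135591
fr [0.5284 0.0264] -0.0006937718208107827 -0.11328267602055313
fl [0.5248 0.1068] -0.00036428680271889967 -0.03278351262453132
C [0.5236 0.1396] 0.0 0.0
Lrear [0.703  0.1483] 0.17964469173840433 -7.058360688380105e-05
Fright [ 0.5298 -0.0124] -0.0011784160400799286 -0.15210012941248988
centre [0.5666 0.0686]
foot [0.5679 0.0006]
shift [ 0.653 -0.457 -0.004] turn [-0.0006 -0.0005 -0.0001] dist 0.11949778703000585
```

```bash

python3 -m crank '[[0.15,-0.1,0,0,0,0,0],[0.3,-0.2,0,0,0,0,0],[0.45,-0.3,0,0,0,0,0],[0.6,-0.4,0,0,0,0,0],[0.65,-0.455,0,0,0,0,0],[0.65,-0.455,0,0,0,0,0],[0.65,-0.455,0,0,0,0,0]]' 
python3 - <<'E'
from h import *
st();plan([.5689,-.0009,.0945],2.8)
b=shot('side')
for p,n,x0,y0,x1,y1,k in [(b,'s15',260,190,380,310,6)]:
    c=p['pixels'][y0:y1,x0:x1]; c=cv2.resize(c,None,fx=k,fy=k,interpolation=cv2.INTER_CUBIC); cv2.imwrite(f'pics/c_{n}.png',c[:,:,::-1])
E
```

```text
time: 24.3
eef_pos: [0.57, -0.0018, 0.1398]
tcp_rot: [0.689, 0.724, 0.0, 0.001]
contact_force: [-0.3, 0.2, -0.0]
opening: 0.18
t 24.3 p [ 0.57   -0.0018  0.1398] q [6.893e-01 7.245e-01 2.000e-04 6.000e-04] F [-0.3  0.2 -0. ] op 0.18
shift [ 0.007 -0.008  0.302] turn [0.0007 0.0004 0.0006] dist 0.04530937970996296
```

View pics/c_s15.png

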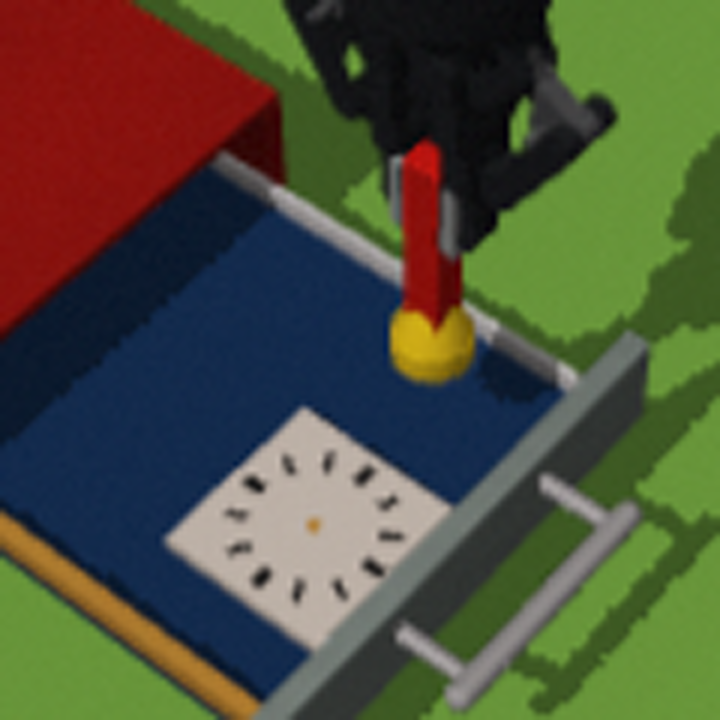

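The foot hangs clear, to the right of the dial. Descending, then pushing towards +y.

```bash

python3 -m crank '[[0,0,0.07,0,0,0,0],[0,0,0.14,0,0,0,0],[0,0,0.2,0,0,0,0],[0,0,0.25,0,0,0,0],[0,0,0.29,0,0,0,0],[0,0,0.3,0,0,0,0],[0,0,0.3,0,0,0,0],[0,0,0.3,0,0,0,0]]' 

```

```text
time: 25.15
eef_pos: [0.5699, -0.0018, 0.0948]
tcp_rot: [0.69, 0.724, 0.0, 0.0]
contact_force: [0.8, -0.1, -1.2]
opening: 0.182
```

```bash

python3 -m crank '[[0.03,0,0,0,0,0,0],[0.06,0,0,0,0,0,0],[0.09,0,0,0,0,0,0],[0.12,0,0,0,0,0,0],[0.15,0,0,0,0,0,0],[0.18,0,0,0,0,0,0],[0.2,0,0,0,0,0,0],[0.2,0,0,0,0,0,0]]' 
python3 - <<'E'
from h import *
b=shot('side')
for p,n,x0,y0,x1,y1,k in [(b,'s16',260,210,370,310,6)]:
    c=p['pixels'][y0:y1,x0:x1]; c=cv2.resize(c,None,fx=k,fy=k,interpolation=cv2.INTER_CUBIC); cv2.imwrite(f'pics/c_{n}.png',c[:,:,::-1])
E
```

```text
time: 25.95
eef_pos: [0.5679, 0.0288, 0.0943]
tcp_rot: [0.689, 0.724, 0.0, -0.0]
contact_force: [0.8, -0.3, -0.8]
opening: 0.176
```

View pics/c_s16.png

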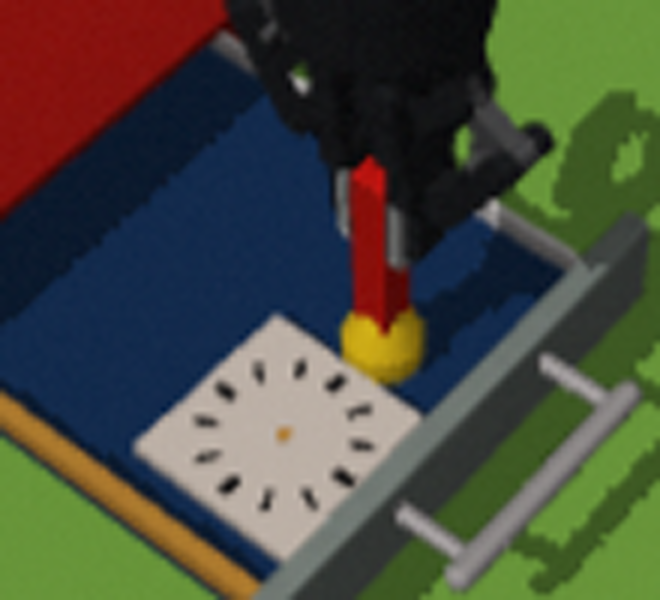

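The dial follows along the front edge. Continuing in small steps.

```bash

python3 -m crank '[[0.02,0,0,0,0,0,0],[0.04,0,0,0,0,0,0],[0.06,0,0,0,0,0,0],[0.08,0,0,0,0,0,0],[0.08,0,0,0,0,0,0]]' | grep -E 'pos|force'
python3 -m crank '[[0.01,0,0,0,0,0,0],[0.02,0,0,0,0,0,0],[0.02,0,0,0,0,0,0]]' | grep -E 'pos|force'
python3 -m crank '[[0.01,0,0,0,0,0,0],[0.01,0,0,0,0,0,0]]' | grep -E 'pos|force'
python3 - <<'E'
from h import *
b=shot('side')
for p,n,x0,y0,x1,y1,k in [(b,'s17',260,210,370,310,6)]:
    c=p['pixels'][y0:y1,x0:x1]; c=cv2.resize(c,None,fx=k,fy=k,interpolation=cv2.INTER_CUBIC); cv2.imwrite(f'pics/c_{n}.png',c[:,:,::-1])
E
```

```text
eef_pos: [0.5673, 0.0407, 0.0943]
contact_force: [0.1, 0.0, -1.5]
eef_pos: [0.5673, 0.0434, 0.0944]
contact_force: [-1.0, 0.3, -1.4]
eef_pos: [0.5676, 0.0443, 0.0945]
contact_force: [0.5, -1.7, -1.9]
```

View pics/c_s17.png

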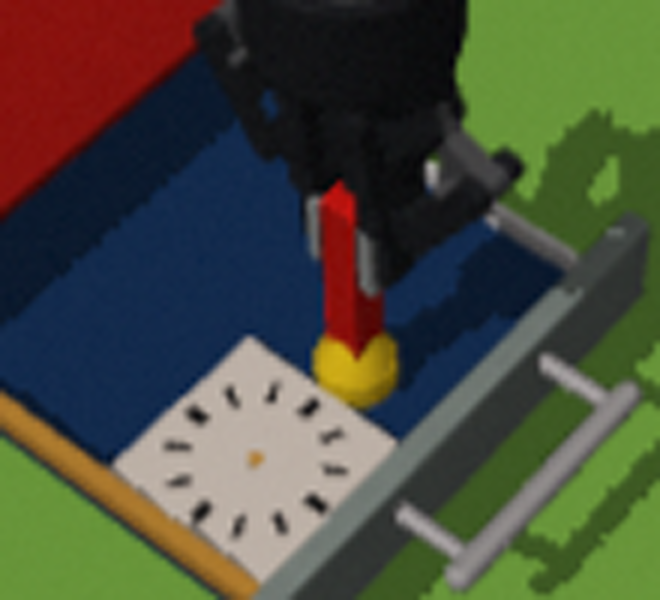

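The left side has just met the left edge. I'll press a little more, to a few newtons.

```bash

python3 -m crank '[[0.01,0,0,0,0,0,0],[0.01,0,0,0,0,0,0]]' | grep -E 'pos|force'
python3 -m crank '[[0.01,0,0,0,0,0,0],[0.01,0,0,0,0,0,0]]' | grep -E 'pos|force'
python3 -m crank '[[0.01,0,0,0,0,0,0],[0.01,0,0,0,0,0,0]]' | grep -E 'pos|force'
```

```text
eef_pos: [0.5681, 0.0453, 0.0949]
contact_force: [3.2, -4.2, -1.9]
eef_pos: [0.5682, 0.0466, 0.095]
contact_force: [1.5, -4.3, -1.4]
eef_pos: [0.5681, 0.0481, 0.095]
contact_force: [3.0, -5.3, -1.2]
```

The TCP advances with a steady force, so the stem is pivoting slightly in the pads and the dial is seated. Backing off to inspect.

```bash

python3 -m crank '[[-0.03,0,0,0,0,0,0],[-0.08,0,0,0,0,0,0],[-0.12,0,0,0,0,0,0],[-0.12,0,-0.1,0,0,0,0],[-0.12,0,-0.25,0,0,0,0],[-0.12,0.15,-0.3,0,0,0,0],[-0.3,0.3,-0.3,0,0,0,0],[-0.5,0.45,-0.3,0,0,0,0],[-0.7,0.45,-0.3,0,0,0,0],[-0.9,0.45,-0.3,0,0,0,0],[-1,0.45,-0.3,0,0,0,0],[-1,0.45,-0.3,0,0,0,0]]' 
python3 - <<'E'
from h import *
st()
b=shot('side');a=shot('top')
for p,n,x0,y0,x1,y1,k in [(b,'s18',260,170,390,310,5),(a,'t18',235,200,335,320,6)]:
    c=p['pixels'][y0:y1,x0:x1]; c=cv2.resize(c,None,fx=k,fy=k,interpolation=cv2.INTER_CUBIC); cv2.imwrite(f'pics/c_{n}.png',c[:,:,::-1])
E
```

```text
time: 28.85
eef_pos: [0.6419, -0.099, 0.1402]
tcp_rot: [0.691, 0.723, 0.0, 0.0]
contact_force: [0.3, 0.1, -1.0]
opening: 0.177
t 28.85 p [ 0.6419 -0.099   0.1402] q [6.906e-01 7.232e-01 3.000e-04 2.000e-04] F [ 0.3  0.1 -1. ] op 0.177
```

View pics/c_t18.png

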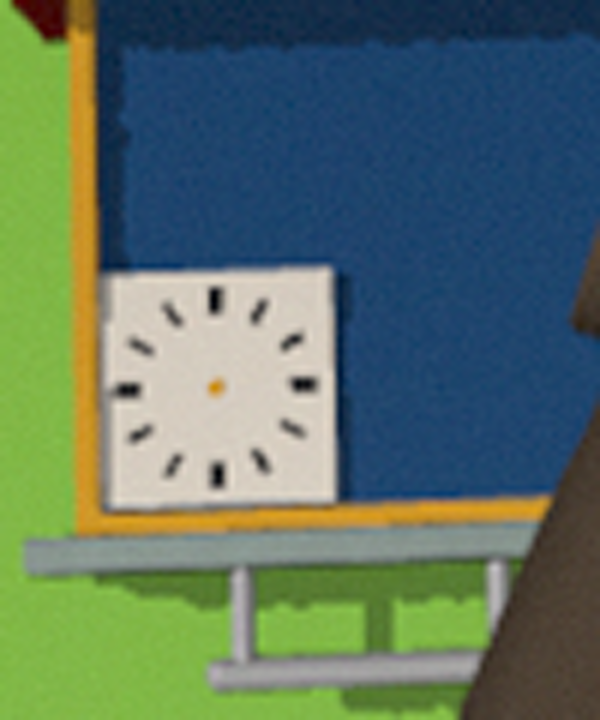

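View pics/c_s18.png

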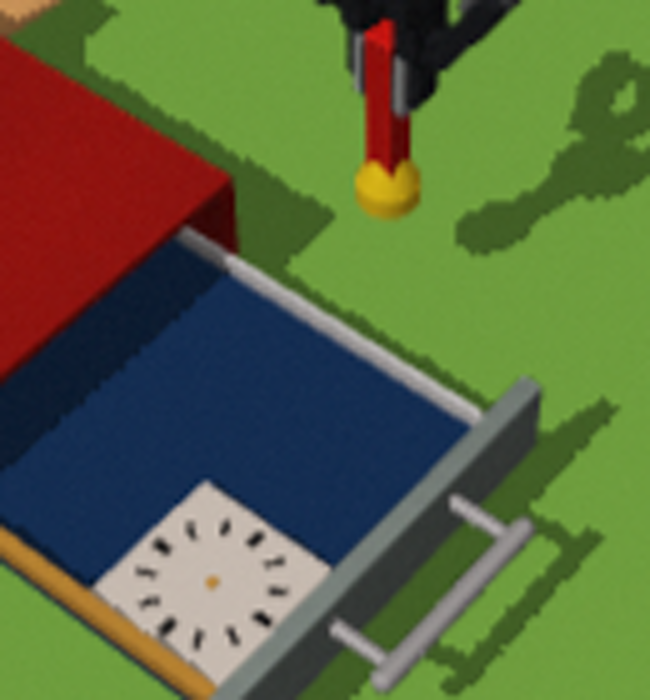

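The top view shows the dial tucked into the corner with about a 3 px gap in the 6x crop, roughly 0.5 mm, within viewing error. I'll do one more seating nudge on each side to be sure.

```bash

python3 -m crank '[[0.2,0,0,0,0,0,0],[0.4,0,0,0,0,0,0],[0.6,0,0,0,0,0,0],[0.8,0,0,0,0,0,0],[1,0,0,0,0,0,0],[1,0,0,0,0,0,0]]' 
python3 -c "
from h import *
plan([.637,.0975,.140],2.8)"
```

```text
time: 29.55
eef_pos: [0.6333, 0.0579, 0.1395]
tcp_rot: [0.688, 0.726, 0.0, -0.001]
contact_force: [-0.6, -0.1, -0.7]
opening: 0.179
shift [ 0.263  0.039 -0.003] turn [-0.0004 -0.0012  0.0037] dist 0.03982662673696142
```

```bash

python3 -m crank '[[0.15,0.02,0,0,0,0,0],[0.29,0.04,0,0,0,0,0],[0.29,0.04,0.08,0,0,0,0],[0.29,0.04,0.16,0,0,0,0],[0.29,0.04,0.22,0,0,0,0],[0.29,0.04,0.26,0,0,0,0],[0.29,0.04,0.29,0,0,0,0],[0.29,0.04,0.3,0,0,0,0],[0.29,0.04,0.3,0,0,0,0]]' 
python3 - <<'E'
from h import *
b=shot('side');st()
for p,n,x0,y0,x1,y1,k in [(b,'s19',240,210,350,310,6)]:
    c=p['pixels'][y0:y1,x0:x1]; c=cv2.resize(c,None,fx=k,fy=k,interpolation=cv2.INTER_CUBIC); cv2.imwrite(f'pics/c_{n}.png',c[:,:,::-1])
E
```

```text
time: 30.45
eef_pos: [0.6384, 0.0958, 0.0943]
tcp_rot: [0.69, 0.724, -0.0, -0.0]
contact_force: [-0.1, 0.9, -0.5]
opening: 0.179
t 30.5 p [0.6386 0.096  0.0947] q [6.897e-01 7.241e-01 2.000e-04 2.000e-04] F [-0.7  1.1 -0.4] op 0.18
```

View pics/c_s19.png

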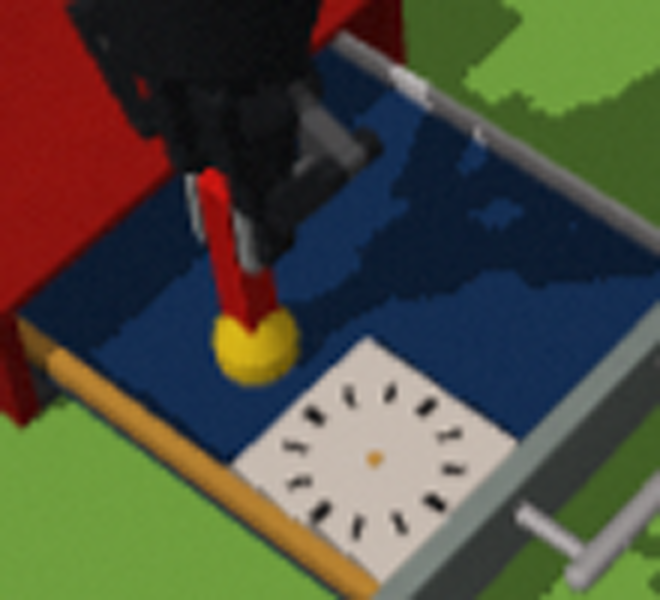

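```bash

python3 -m crank '[[0,-0.02,0,0,0,0,0],[0,-0.04,0,0,0,0,0],[0,-0.06,0,0,0,0,0],[0,-0.08,0,0,0,0,0],[0,-0.1,0,0,0,0,0],[0,-0.1,0,0,0,0,0]]' | grep -E 'pos|force'
python3 -m crank '[[0,-0.01,0,0,0,0,0],[0,-0.01,0,0,0,0,0]]' | grep -E 'pos|force'
python3 -m crank '[[0,-0.01,0,0,0,0,0],[0,-0.01,0,0,0,0,0]]' | grep -E 'pos|force'
```

```text
eef_pos: [0.623, 0.0955, 0.0945]
contact_force: [-1.0, 0.3, -1.4]
eef_pos: [0.6219, 0.0954, 0.0945]
contact_force: [1.0, -1.3, -0.4]
eef_pos: [0.6212, 0.0955, 0.0948]
contact_force: [2.0, 1.1, -2.2]
```

```bash

python3 -m crank '[[0,-0.01,0,0,0,0,0],[0,-0.01,0,0,0,0,0]]' | grep -E 'pos|force'
python3 -m crank '[[0,-0.01,0,0,0,0,0],[0,-0.01,0,0,0,0,0]]' | grep -E 'pos|force'
python3 -m crank '[[0,0.04,0,0,0,0,0],[0,0.08,0,0,0,0,0],[0,0.12,-0.05,0,0,0,0],[0,0.12,-0.2,0,0,0,0],[0,0.12,-0.3,0,0,0,0],[-0.2,0,-0.3,0,0,0,0],[-0.4,-0.1,-0.3,0,0,0,0],[-0.6,-0.25,-0.3,0,0,0,0],[-0.7,-0.35,-0.3,0,0,0,0],[-0.7,-0.35,-0.3,0,0,0,0],[-0.7,-0.35,-0.3,0,0,0,0]]'
python3 -c "
from h import *
plan([.5685,.002,.140],2.8)"
```

```text
eef_pos: [0.6207, 0.0955, 0.0954]
contact_force: [4.7, 1.2, -1.6]
eef_pos: [0.6203, 0.0955, 0.096]
contact_force: [6.2, 1.0, -1.7]
time: 33.0
eef_pos: [0.5703, -0.0125, 0.1401]
tcp_rot: [0.69, 0.724, 0.0, 0.0]
contact_force: [0.1, 0.4, -0.7]
opening: 0.184
shift [ 0.097 -0.007  0.001] turn [ 0.0006 -0.0001 -0.0006] dist 0.01457130178887519
```

```bash

python3 -m crank '[[0.1,-0.02,0,0,0,0,0],[0.16,-0.02,0,0,0,0,0],[0.16,-0.02,0.08,0,0,0,0],[0.16,-0.02,0.16,0,0,0,0],[0.16,-0.02,0.22,0,0,0,0],[0.16,-0.02,0.26,0,0,0,0],[0.16,-0.02,0.29,0,0,0,0],[0.16,-0.02,0.3,0,0,0,0],[0.16,-0.02,0.3,0,0,0,0]]' 
python3 -m crank '[[0.03,0,0,0,0,0,0],[0.06,0,0,0,0,0,0],[0.09,0,0,0,0,0,0],[0.12,0,0,0,0,0,0],[0.15,0,0,0,0,0,0],[0.18,0,0,0,0,0,0],[0.2,0,0,0,0,0,0],[0.2,0,0,0,0,0,0]]' | grep -E 'pos|force'

```

```text
time: 33.9
eef_pos: [0.5659, 0.0114, 0.0943]
tcp_rot: [0.69, 0.724, -0.0, -0.0]
contact_force: [-0.4, -0.2, -1.3]
opening: 0.177
eef_pos: [0.5643, 0.042, 0.0943]
contact_force: [-0.2, 0.4, -1.4]
```

```bash

python3 -m crank '[[0.01,0,0,0,0,0,0],[0.01,0,0,0,0,0,0]]' | grep -E 'pos|force'
python3 -m crank '[[0.01,0,0,0,0,0,0],[0.01,0,0,0,0,0,0]]' | grep -E 'pos|force'

```

```text
eef_pos: [0.5643, 0.0431, 0.0944]
contact_force: [-1.0, -0.3, -0.7]
eef_pos: [0.5642, 0.0445, 0.0944]
contact_force: [-0.2, -0.0, -1.4]
```

```bash

for i in 1; do :; done
python3 -m crank '[[0.01,0,0,0,0,0,0],[0.01,0,0,0,0,0,0]]' | grep -E 'pos|force'
python3 -m crank '[[0.01,0,0,0,0,0,0],[0.01,0,0,0,0,0,0]]' | grep -E 'pos|force'
python3 -m crank '[[0.01,0,0,0,0,0,0],[0.01,0,0,0,0,0,0]]' | grep -E 'pos|force'

```

```text
eef_pos: [0.5641, 0.0461, 0.0944]
contact_force: [0.5, 0.7, -1.5]
eef_pos: [0.5642, 0.0472, 0.0944]
contact_force: [0.4, -2.1, -1.3]
eef_pos: [0.5642, 0.048, 0.0945]
contact_force: [-0.2, -5.3, -1.1]
```

Firm contact again. Backing off and heading towards the rest, with a look at the dial.

```bash

python3 -m crank '[[-0.03,0,0,0,0,0,0],[-0.08,0,0,0,0,0,0],[-0.12,0,0,0,0,0,0],[-0.12,0,-0.1,0,0,0,0],[-0.12,0,-0.25,0,0,0,0],[-0.12,0,-0.45,0,0,0,0],[-0.3,0,-0.6,0,0,0,0],[-0.55,0,-0.6,0,0,0,0],[-0.8,0,-0.6,0,0,0,0],[-1,0,-0.6,0,0,0,0],[-1,0,-0.6,0,0,0,0]]' 
python3 -m crank '[[-0.25,-0.1,0,0,0,0,0],[-0.5,-0.2,0,0,0,0,0],[-0.75,-0.3,0,0,0,0,0],[-0.9,-0.45,0,0,0,0,0],[-0.9,-0.5,0,0,0,0,0],[-0.9,-0.5,0,0,0,0,0]]' 
python3 - <<'E'
from h import *
st()
b=shot('side','side20');a=shot('top','top20')
for p,n,x0,y0,x1,y1,k in [(b,'s20',370,90,500,240,5),(a,'t20',245,235,315,300,11)]:
    c=p['pixels'][y0:y1,x0:x1]; c=cv2.resize(c,None,fx=k,fy=k,interpolation=cv2.INTER_CUBIC); cv2.imwrite(f'pics/c_{n}.png',c[:,:,::-1])
plan([.4744,-.3131+.001,.19],0)
E
```

```text
time: 36.8
eef_pos: [0.5719, -0.1041, 0.186]
tcp_rot: [0.691, 0.723, 0.0, 0.001]
contact_force: [-0.0, 0.9, -1.5]
opening: 0.178
time: 37.4
eef_pos: [0.5025, -0.2388, 0.1849]
tcp_rot: [0.69, 0.724, 0.001, -0.0]
contact_force: [-0.6, 0.3, -1.7]
opening: 0.178
t 37.4 p [ 0.5025 -0.2388  0.1849] q [ 6.901e-01  7.237e-01  5.000e-04 -2.000e-04] F [-0.6  0.3 -1.7] op 0.178
shift [-0.483 -0.219 -0.035] turn [ 0.0007 -0.0002  0.0316] dist 0.07966832747594343
```

View pics/c_t20.png

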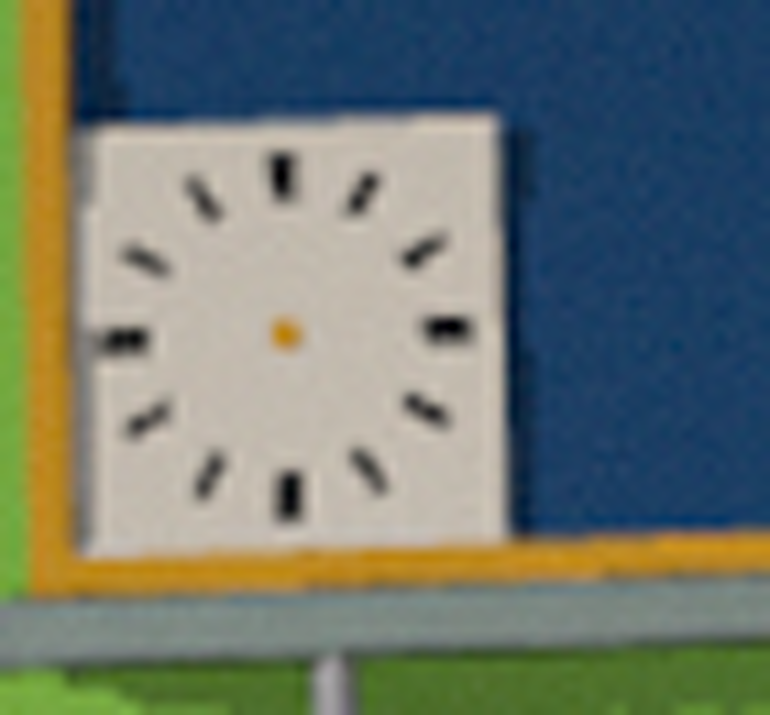

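View pics/top20.png

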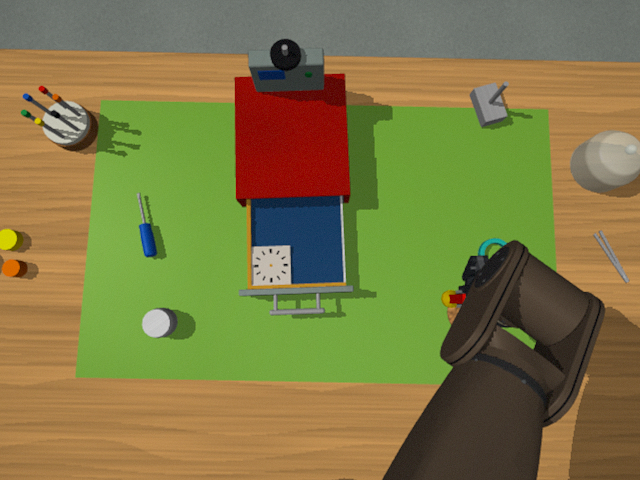

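View pics/c_s20.png

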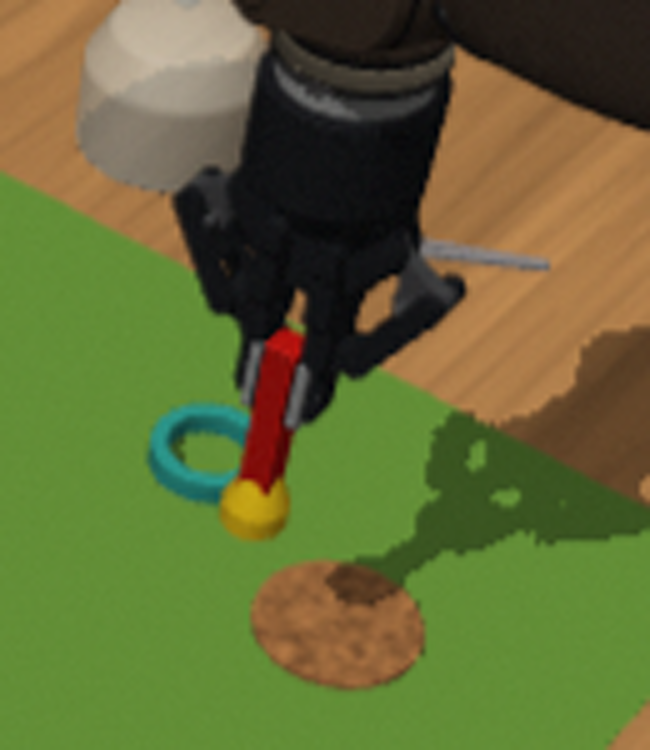

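The dial lies in the corner against both brass edges: crop left edge at x≈80, front edge at y≈548. Only a shadow strip shows at the left. Now placing the pusher.

```bash

python3 -m crank '[[-0.2,-0.1,0,0,0,0.032,0],[-0.4,-0.2,0,0,0,0.032,0],[-0.48,-0.22,0,0,0,0.032,0],[-0.48,-0.22,0.15,0,0,0.032,0],[-0.48,-0.22,0.3,0,0,0.032,0],[-0.48,-0.22,0.45,0,0,0.032,0],[-0.48,-0.22,0.5,0,0,0.032,0],[-0.48,-0.22,0.5,0,0,0.032,0],[-0.48,-0.22,0.5,0,0,0.032,0]]' 
python3 - <<'E'
from h import *
st()
b=shot('side');a=shot('top')
for p,n,x0,y0,x1,y1,k in [(b,'s21',390,130,490,240,6),(a,'t21',430,260,540,360,6)]:
    c=p['pixels'][y0:y1,x0:x1]; c=cv2.resize(c,None,fx=k,fy=k,interpolation=cv2.INTER_CUBIC); cv2.imwrite(f'pics/c_{n}.png',c[:,:,::-1])
plan([.4744,-.311,.074],0)
E
```

```text
time: 38.4
eef_pos: [0.4746, -0.3128, 0.1104]
tcp_rot: [0.707, 0.707, 0.0, 0.001]
contact_force: [0.2, -1.7, -0.6]
opening: 0.18
t 38.4 p [ 0.4746 -0.3128  0.1104] q [7.072e-01 7.070e-01 1.000e-04 8.000e-04] F [ 0.2 -1.7 -0.6] op 0.18
shift [ 0.016 -0.003  0.247] turn [ 0.0014  0.0012 -0.0005] dist 0.03714727781404173
```

View pics/c_s21.png

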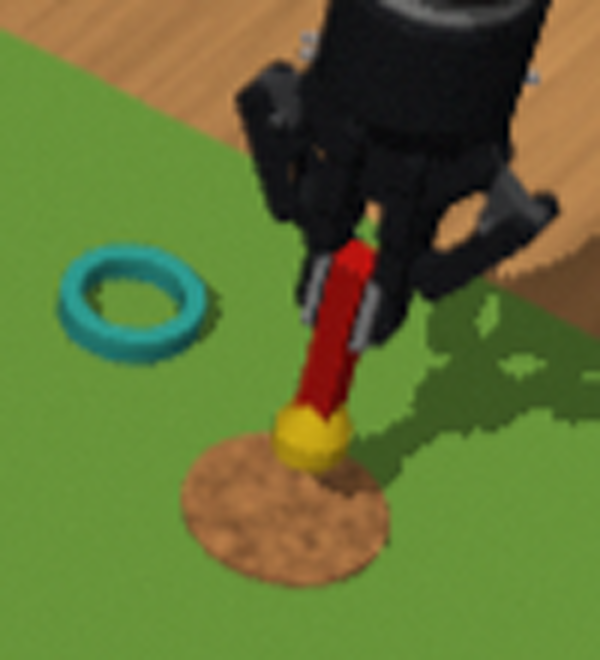

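View pics/c_t21.png

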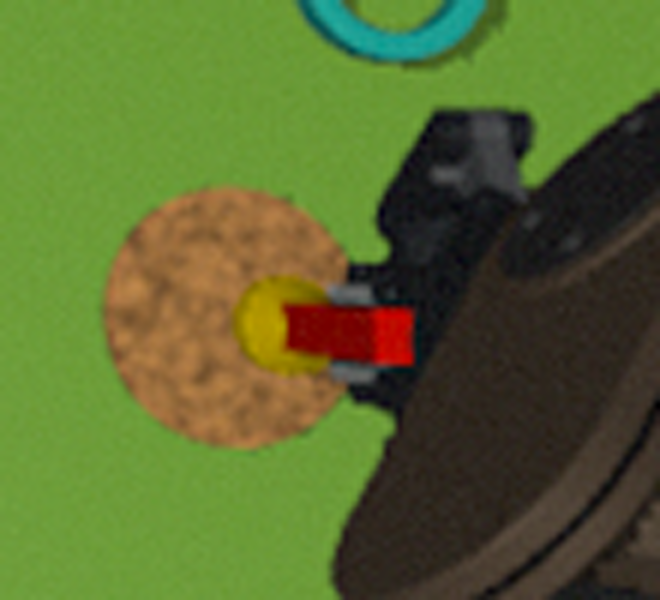

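The foot is centred over the cork: at 40 mm height, the foot at crop (282, 325) projects onto the cork centre (237, 317). Lowering until it touches.

```bash

python3 -m crank '[[0.015,0,0.06,0,0,0,0],[0.015,0,0.12,0,0,0,0],[0.015,0,0.18,0,0,0,0],[0.015,0,0.22,0,0,0,0],[0.015,0,0.24,0,0,0,0],[0.015,0,0.24,0,0,0,0],[0.015,0,0.24,0,0,0,0]]' | grep -E 'pos|force'
python3 -m crank '[[0,0,0.007,0,0,0,0],[0,0,0.007,0,0,0,0]]' | grep -E 'pos|force'
python3 -m crank '[[0,0,0.007,0,0,0,0],[0,0,0.007,0,0,0,0]]' | grep -E 'pos|force'
python3 -m crank '[[0,0,0.007,0,0,0,0],[0,0,0.007,0,0,0,0]]' | grep -E 'pos|force'
```

```text
eef_pos: [0.4738, -0.3108, 0.0734]
contact_force: [0.6, 0.5, -1.1]
eef_pos: [0.4738, -0.3108, 0.0726]
contact_force: [0.5, -0.3, -1.3]
eef_pos: [0.474, -0.311, 0.0725]
contact_force: [-0.9, 1.6, 5.4]
eef_pos: [0.4741, -0.3111, 0.0724]
contact_force: [-3.7, 0.5, 9.7]
```

Touchdown. I'll unload, open and look.

```bash

python3 -m crank '[[0,0,-0.01,0,0,0,0],[0,0,-0.01,0,0,0,0]]' | grep -E 'pos|force'
python3 -m crank '[[0,0,0,0,0,0,0.3],[0,0,0,0,0,0,0.4],[0,0,0,0,0,0,0.6],[0,0,0,0,0,0,0.6]]'
python3 - <<'E'
from h import *
b=shot('side');a=shot('top')
for p,n,x0,y0,x1,y1,k in [(b,'s22',390,130,490,240,6)]:
    c=p['pixels'][y0:y1,x0:x1]; c=cv2.resize(c,None,fx=k,fy=k,interpolation=cv2.INTER_CUBIC); cv2.imwrite(f'pics/c_{n}.png',c[:,:,::-1])
E
```

```text
eef_pos: [0.4739, -0.3109, 0.0725]
contact_force: [-1.2, 1.0, 4.4]
time: 40.4
eef_pos: [0.4734, -0.3104, 0.0713]
tcp_rot: [0.708, 0.707, 0.0, -0.0]
contact_force: [0.4, 0.1, -0.5]
opening: 0.598
```

View pics/c_s22.png

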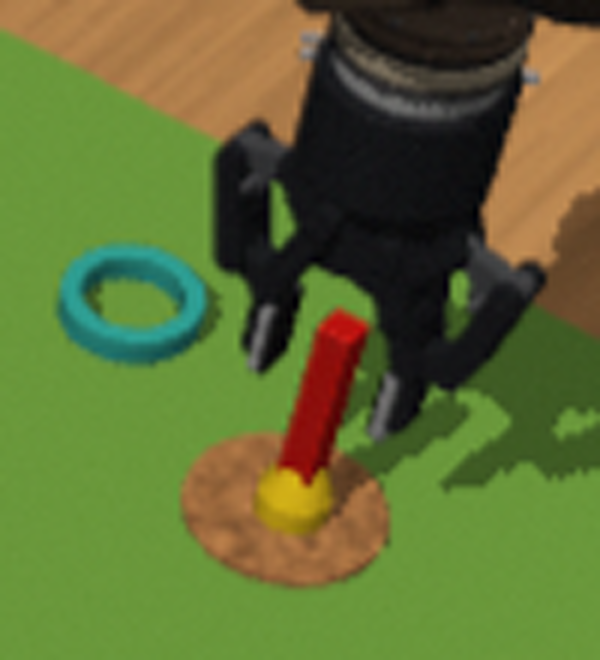

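The pusher stands upright on the cork with the fingers clear on both sides. Rising straight up and away.

```bash

python3 -m crank '[[0,0,-0.1,0,0,0,0.6],[0,0,-0.25,0,0,0,0.6],[0,0,-0.45,0,0,0,0.6],[0,0,-0.7,0,0,0,0.6],[0,0,-0.9,0,0,0,0.6],[0,0,-1,0,0,0,0.6],[-0.3,0,-1,0,0,0,0.6],[-0.6,0,-1,0,0,0,0.6],[-0.9,0,-1,0,0,0,0.6],[-1,0,-1,0,0,0,0.6],[-1,0,-1,0,0,0,0.6]]'
python3 - <<'E'
from h import *
np.set_printoptions(suppress=True,precision=4)
st()
b=shot('side','side23');a=shot('top','top23')
t=a['pixels'][220:330,230:530]; cv2.imwrite('pics/c_t23.png',cv2.resize(t,None,fx=2.6,fy=2.6,interpolation=cv2.INTER_CUBIC)[:,:,::-1])
for n in ['tray_handle','corner','dial','dial_corner','pusher','pusher_grip','rest','tin','holder','screwdriver']:
    A=finder.pinpoint(n,a);B=finder.pinpoint(n,b)
    if A and B: print(n,tri(a,A[0]['location'],b,B[0]['location']))
E
```

```text
time: 41.6
eef_pos: [0.4726, -0.4621, 0.2208]
tcp_rot: [0.708, 0.706, 0.0, -0.001]
contact_force: [-0.1, -0.1, 0.1]
opening: 0.601
t 41.6 p [ 0.4726 -0.4621  0.2208] q [ 0.7085  0.7057  0.0001 -0.0007] F [-0.1 -0.1  0.1] op 0.601
tray_handle (array([0.4711, 0.0439, 0.0522]), np.float64(0.00852115553531608))
corner (array([0.5316, 0.139 , 0.0124]), np.float64(0.0014674017423390025))
dial (array([0.5678, 0.105 , 0.0227]), np.float64(0.0008741089851705026))
dial_corner (array([0.5293, 0.1412, 0.017 ]), np.float64(0.007467188272017997))
pusher (array([ 0.4722, -0.309 ,  0.0126]), np.float64(0.0007746800840037418))
pusher_grip (array([ 0.4779, -0.3139,  0.0836]), np.float64(0.0038702659666815954))
rest (array([ 0.4811, -0.3287, -0.0296]), np.float64(0.005526792496213237))
tin (array([0.2643, 0.3184, 1.1958]), np.float64(0.5465765915106838))
holder (array([ 0.5995, -0.3645,  0.0108]), np.float64(0.0017163873366367625))
screwdriver (array([ 0.6515,  0.3745, -0.0027]), np.float64(0.014377553442741088))
```

View pics/c_t23.png

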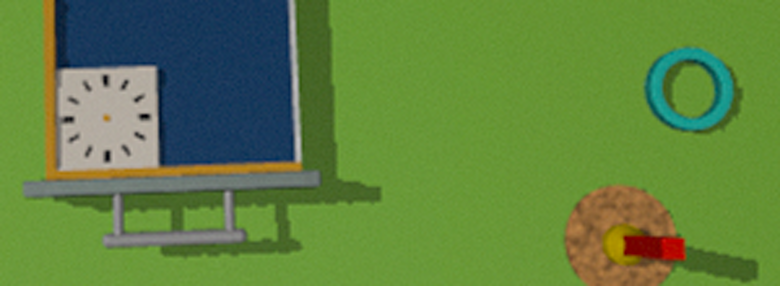

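View pics/side23.png

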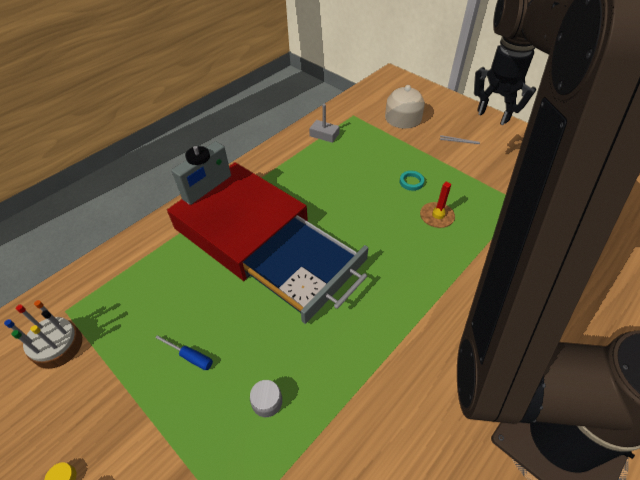

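In the top view the handle's left end is at (270.4, 312.7), against (270.5, 312.5) just after the pull, so the tray is still at its stop. The dial is in the corner, the pusher stands on the cork, and the tin, holder and screwdriver haven't moved.

```bash
python3 -c "
from plant import ticket
print(ticket.sign_off())"
```

```text
the job is handed in; nothing more can be done
None
```

The job is done and handed in at about 42 s of the 72 s allowed.

- **Tray:** I gripped the bar and pulled until travel ended and the force rose to about 64 N in total at the wrist. In the last top picture the handle is within 0.2 px of where it was just after the pull, so the tray is still fully out.
- **Dial:** I nudged it with the pusher's foot only, towards the front edge and then the left edge, and repeated both. Each push ended at about 5–7 N. It lies flat, and in the pictures it touches both brass edges. A strip of about half a millimetre at the left edge looks like shadow, and the camera cannot settle it further than that.
- **Pusher:** It pivoted slightly in the fingers while pushing the dial left. I pressed it down lightly on the cork and released it, and it stands upright near the centre of the rest with the gripper clear.
- **Other things:** By eye in the last pictures, the tin, holder and screwdriver are where they started.

Some of the last automatic position readings disagreed with the pictures. The tin and rest came out at impossible heights, and the corner about 12 mm too low. I relied on the pictures and the contact forces instead.

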